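# Dress the two sanding drums with sleeves and clamp caps

### The job

Dress the two sanding drums for the lathe: slide each brown abrasive sleeve over the rubber drum that it fits, right down onto the bottom flange, then drop the matching aluminium clamp cap over the stud, flange down, so that it sits flat on the drum and covers the sleeve (wide sleeve and wide cap on the wide drum, narrow on the narrow). Leave the glue bottle, tape measure and spanner where they are.

Things in the scene. Friction and masses are not known exactly. Their poses are not given: they have to be found in the camera images.
- wide_drum: the wider rubber sanding drum, upright in a wooden block (84 x 84 x 22 mm) screwed to the bench. Origin: on its axis at the block's underside; z up. Heights above bench: steel flange (63 mm diameter) top at 29; black rubber 48 mm diameter from 29 to 79, top edge tapering to 38 mm over the last 6; steel stud, 10 mm diameter, from 79 to its tip at 105
- narrow_drum: the narrower rubber sanding drum, upright in a wooden block (84 x 84 x 22 mm) screwed to the bench. Origin: on its axis at the block's underside; z up. Heights above bench: steel flange (45 mm diameter) top at 29; black rubber 30 mm diameter from 29 to 79, top edge tapering to 20 mm over the last 6; steel stud, 10 mm diameter, from 79 to its tip at 105
- wide_sleeve: the wider brown abrasive sleeve, a stiff open tube standing on end: outside 60 mm, bore 54 mm, 48 mm tall, about 60 g. Origin: middle of the tube on its axis, 24 mm from either end; z along the axis; ends alike. Fits the wide drum with 3 mm play all round; fully home its lower end is 29 mm above the bench, its top 2 mm below the drum's top
- narrow_sleeve: the narrower brown abrasive sleeve, a stiff open tube standing on end: outside 42 mm, bore 36 mm, 48 mm tall, about 60 g. Origin: middle of the tube on its axis, 24 mm from either end; z along the axis; ends alike. Fits the narrow drum with 3 mm play all round; fully home its lower end is 29 mm above the bench, its top 2 mm below the drum's top
- wide_cap: the wider aluminium clamp cap lying flat, boss up: flange 58 mm diameter, 6 mm thick; ribbed boss 26 mm diameter (grip here) from 6 to 26 mm high; plain 14 mm bore right through, about 90 g. Origin: on the axis at the flange's underside; z up. Drops over the stud without turning; seated on the wide drum its underside is 79 mm above the bench and it covers the wide sleeve
- narrow_cap: the narrower aluminium clamp cap lying flat, boss up: flange 40 mm diameter, 6 mm thick; ribbed boss 26 mm diameter (grip here) from 6 to 26 mm high; plain 14 mm bore right through, about 90 g. Origin: on the axis at the flange's underside; z up. Drops over the stud without turning; seated on the narrow drum its underside is 79 mm above the bench and it covers the narrow sleeve
- glue_bottle: bystander: cream glue bottle with a blue label and a red nozzle, 61 mm diameter, 186 mm tall, standing between grinder and mitre saw (the fixed blue vise is 134 mm high, the grinder 236). Origin: centre of its underside
- tape_measure: bystander: yellow tape measure, 36 x 74 x 66 mm, standing on edge right of the spanner. Origin: centre of its underside
- spanner: bystander: steel combination spanner lying flat in front of the grinder, 28 x 153 x 8 mm. Origin: centre of its underside
There are look-alikes about, which are no part of the job. Leave any turquoise look-alike of the wide_cap alone.

How it is judged:
At the end, for the whole second after the job is handed in: Each sleeve is on the drum of its size, resting on the bottom flange; each cap lies flat, boss up, on the drum of its size. All four within 6 mm of the drum's axis, within 3 mm of the seated height and 0.1 rad of level, released and at rest (horizontal distance between each of wide_sleeve, wide_cap and wide_drum below 0.006 m and z of wide_sleeve in the frame of wide_drum between 0.05 and 0.056 m and angle between the z axis of wide_sleeve and the z axis of wide_drum, either way round below 0.1 rad and linear speed of each of wide_sleeve, wide_cap, narrow_sleeve, narrow_cap below 0.02 m/s and z of wide_cap in the frame of wide_drum between 0.076 and 0.082 m and angle between each of wide_cap, narrow_cap's own z axis and vertical below 0.1 rad and horizontal distance between each of narrow_sleeve, narrow_cap and narrow_drum below 0.006 m and z of narrow_sleeve in the frame of narrow_drum between 0.05 and 0.056 m and angle between the z axis of narrow_sleeve and the z axis of narrow_drum, either way round below 0.1 rad and z of narrow_cap in the frame of narrow_drum between 0.076 and 0.082 m); the robot touches nothing.
It fails at once if the glue bottle is shifted by more than 25 mm or knocked over (distance of glue_bottle from where it was at the start of the episode above 0.025 m or angle between glue_bottle's own z axis and vertical above 0.5 rad).
It fails at once if the tape measure is shifted by more than 25 mm or knocked over (distance of tape_measure from where it was at the start of the episode above 0.025 m or angle between tape_measure's own z axis and vertical above 0.5 rad).
It fails at once if the spanner is shifted by more than 25 mm or knocked over (distance of spanner from where it was at the start of the episode above 0.025 m or angle between spanner's own z axis and vertical above 0.5 rad).
It also fails if it takes over 106 s, if anything falls off the work surface, if the arm or the gripper's body presses on something with over 40 N, if the wrist force passes 120 N, or if a joint passes its speed limit or range.

### The arm

A 7-joint arm with a two-finger parallel gripper is mounted at the origin on a cart in front of the work surface, level with it; the furniture and walls round the work are solid. World frame = base frame: x ahead of the robot, y to its left, z up, the work surface at z = 0. Lengths are in m, angles in rad, forces in N, time in s.
With the tool pointing down it reaches from about 0.4 to 0.85 m from the base axis. Payload 4.5 kg.
Tool frame: the origin (TCP) lies between the finger pads; the fingertips stand 25 mm ahead of it and the grasp point (between the pads) lies 6 mm ahead of it; z points along the fingers, y is the line along which they close (so a half turn about z gives the same grasp; the last joint's range is limited). The gripper opens to 88 mm and grips with 3 to 60 N. Pads are 18 mm wide; open, the fingers measure 123 mm over their backs; the gripper's body (75 mm by 187 mm) begins 45 mm behind the grasp point.
Start: joints at [0.034, 0.689, -0.195, 1.565, 0.157, 0.902, -0.215], TCP at [0.625, 0, 0.264] pointing down, gripper open.
Joint ranges: [-3.01, 3.01], [-0.46, 2.08], [-1.47, 1.51], [0.13, 2.56], [-1, 4.14], [0.04, 2.09], [-2.66, 2.66]. Speed limits (rad/s): [2.57, 2.57, 3.14, 3.14, 3.14, 3.14, 3.14].

### API

Orientations are given as a rotation vector (axis times angle).
In Python, from workcell import robot, imaging gives the robot as it stands. The module is installed in compiled form; this text tells all that it offers.
- The arm moves only by the tool play_rows, never from a script. Its argument "rows" is a list of rows, each a list of 3 entries, a list of its own where there are three numbers: the turn, a rotation vector about the tool's x, y, z normalised to -1 to 1, where 1 is pi rad, then the shift along the tool's x, y, z normalised to -1 to 1, where 1 is 0.03 m, then the opening, from -1 (shut) to 1 (fully open). In form: [[[ax, ay, az], [x, y, z], jaw], ...]. A call has 1 to 5 rows; each row shifts and turns the commanded pose from where the row before left it, along the tool's axes as they then stand; what a row does not reach is not made up. A row lasts 1/10 s, in which the tool goes at most 50 mm and 8.59 degrees, less where a joint would pass 70% of its speed; a pose out of reach is approached as far as the arm can. A call with a number of a shift or a turn outside -1 to 1 is refused whole. A call with a gripper value outside its range is refused whole. The fingers move at their own pace and stop on an object; the grip force is fixed at half the most. Time passes only in rows, so rows that do not move let the fingers close. It gives the time, the measured TCP pose, the force, the opening and the grip force at its end, in the units of the state.
- robot.state(): the state, without advancing time (a new reading comes with each control period).
- imaging.read_camera(name): name is "scene" or "side" or "wrist"; returns the picture (400x640x3 uint8, red, green, blue); there is no depth.
- imaging.calibration(name): a dict with "mtx" (3x3 intrinsics, pixels), "distortion" ([k1, k2, p1, p2, k3] as OpenCV has them; the pictures are not rectified), "xyz" and "rotation" of the camera in the world; the wrist camera has in their place "tool_from_camera" (4x4, takes a point from camera to tool coordinates, whose origin is the TCP and whose axes are the flange's). Camera axes: x right, y up, looking along -z (the intrinsics and any distortion apply to the point x, -y, -z); pixel columns grow to the right and rows downward; lengths in m; the calibration is good to about 2 mm. A picture is of the moment at which its call begins: read the wrist's pose just before it. calibration takes no time and is no camera call.
- robot.hand_in(): hands the job in; it is judged then, once.
The state is a dict: "time": time; "joint_pos": joint angles; "qvel": joint speeds; "tau": joint torques, N m; "eef_pos": TCP position; "ee_rot": TCP orientation; "wrist_force": force on the tool from outside, world axes, zero at the start; "torque": the same for the moment, N m; "finger_gap": finger opening in m; "grasp_force": force on a finger pad.
Only numpy, scipy, OpenCV 4.12 (cv2) and the standard library are available. Lean on these libraries where they do the work, as an engineer would, in place of code of your own. Each camera call takes 0.05 s, during which the arm holds its last target. There are 200 camera calls.

## Working session

There is one attempt and no reset: what is moved stays moved. The work goes in short steps, Python scripts to look and compute and a tool call to move; the robot and the scene stay as the last step left them, time stands still between calls to the robot, and variables do not carry over. Pictures are saved under pics/ and viewed, at most 14 in all, crops included, and the job is handed in when it is done.

Besides the shell and the picture viewer there is one more tool, called after "Request:" as name([rows], argument=value, ...), one row to a line, values as JSON. play_rows: Moves the arm, as the interface text tells. Its arguments: {"type":"object","properties":{"rows":{"type":"array"}},"required":["rows"]}

```bash
mkdir -p pics
cat > h.py <<'E'
import numpy as np, cv2
from scipy.spatial.transform import Rotation as R
from workcell import robot, imaging
def cam(name, st=None):
    c=imaging.calibration(name)
    if name=='wrist':
        T=np.eye(4);T[:3,:3]=R.from_rotvec(st['ee_rot']).as_matrix();T[:3,3]=st['eef_pos']
        M=T@np.array(c['tool_from_camera']);return c,M
    M=np.eye(4);r=np.array(c['rotation']);M[:3,:3]=r if r.shape==(3,3) else R.from_rotvec(r).as_matrix();M[:3,3]=c['xyz']
    return c,M
def ray(c,M,uv):
    p=cv2.undistortPoints(np.array([[uv]],float),np.array(c['mtx']),np.array(c['distortion']))[0,0]
    return M[:3,3],M[:3,:3]@np.array([p[0],-p[1],-1])
def atz(c,M,uv,z):
    o,d=ray(c,M,uv);return o+d*(z-o[2])/d[2]
def tri(*rs):
    A=0;b=0
    for o,d in rs:
        d=d/np.linalg.norm(d);P=np.eye(3)-np.outer(d,d);A=A+P;b=b+P@o
    return np.linalg.solve(A,b)
def proj(c,M,X):
    p=M[:3,:3].T@(np.array(X)-M[:3,3]);p=np.array([p[0],-p[1],-p[2]])
    return cv2.projectPoints(p.reshape(1,1,3),np.zeros(3),np.zeros(3),np.array(c['mtx']),np.array(c['distortion']))[0][0,0]
def save(n,im): cv2.imwrite('pics/'+n+'.png',cv2.cvtColor(im,cv2.COLOR_RGB2BGR))
E
python3 - <<'E'
from h import *
np.set_printoptions(precision=4,suppress=True)
st=robot.state();print(st)
for n in('scene','side','wrist'):
    im=imaging.read_camera(n);np.save(n+'.npy',im);save(n+'0',im);print(n,imaging.calibration(n))
E
```

```text
{'time': 0.0, 'joint_pos': array([ 0.0338,  0.69  , -0.1945,  1.5664,  0.1573,  0.9025, -0.2151]), 'qvel': array([ 0.003 , -0.0001, -0.0002,  0.0011,  0.0005,  0.0005,  0.0008]), 'tau': array([  0.0003, -52.7572,  -1.2669, -15.3434,  -0.0526,   0.0066,
         0.0002]), 'eef_pos': array([ 0.6244, -0.    ,  0.2629]), 'ee_rot': array([-2.2205, -2.2207,  0.0022]), 'wrist_force': array([ 0.6904,  0.1402, -0.6651]), 'torque': array([ 0.0195,  0.0236, -0.0344]), 'grasp_force': 0.0, 'finger_gap': 0.0879953224251243}
scene {'mtx': array([[375.2585,   0.    , 318.3998],
       [  0.    , 375.2585, 198.6137],
       [  0.    ,   0.    ,   1.    ]]), 'distortion': array([-0.0332,  0.    ,  0.    ,  0.    ,  0.    ]), 'xyz': array([0.7496, 0.5598, 0.7503]), 'rotation': array([0.1526, 0.9538, 2.6522])}
side {'mtx': array([[459.5835,   0.    , 318.3413],
       [  0.    , 459.5835, 202.3552],
       [  0.    ,   0.    ,   1.    ]]), 'distortion': array([0.0023, 0.    , 0.    , 0.    , 0.    ]), 'xyz': array([0.2092, 0.8782, 0.6659]), 'rotation': array([ 0.2421, -1.3364, -2.4466])}
wrist {'mtx': array([[286.7545,   0.    , 323.0297],
       [  0.    , 286.7545, 207.0427],
       [  0.    ,   0.    ,   1.    ]]), 'distortion': array([-0.0299,  0.    ,  0.    ,  0.    ,  0.    ]), 'tool_from_camera': array([[-0.0008,  0.9556,  0.2946,  0.0764],
       [ 1.    ,  0.001 , -0.0006, -0.0005],
       [-0.0009,  0.2946, -0.9556, -0.1204],
       [ 0.    ,  0.    ,  0.    ,  1.    ]])}
```

View pics/scene0.png

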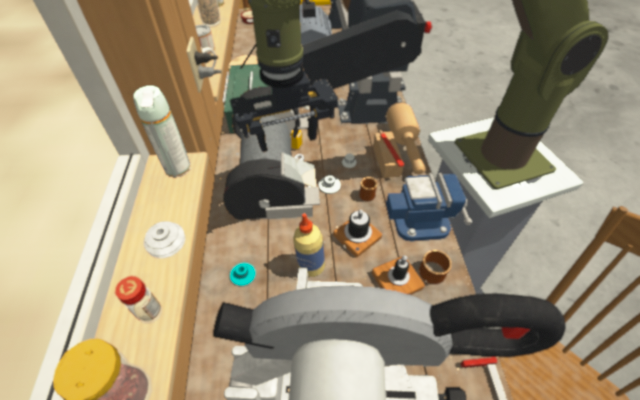

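View pics/side0.png

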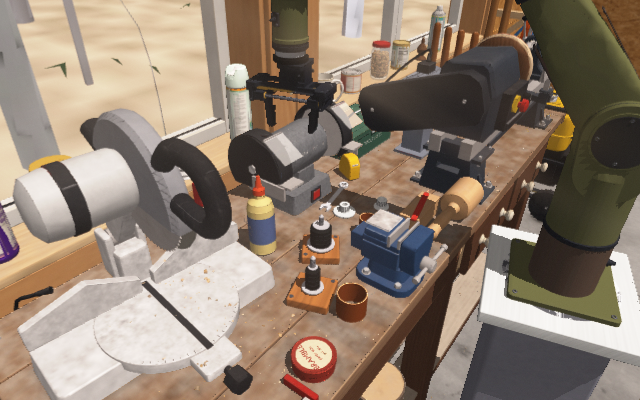

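View pics/wrist0.png

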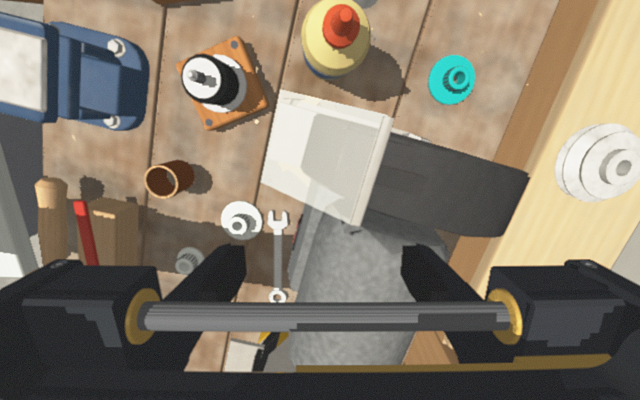

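Run:
```python
import numpy as np,cv2
from h import save
def crop(n,x0,y0,x1,y1,s):
    im=cv2.resize(np.load(n+'.npy')[y0:y1,x0:x1],None,fx=s,fy=s,interpolation=cv2.INTER_CUBIC)
    for x in range(-(-x0//20)*20,x1,20):
        cv2.line(im,(int((x-x0)*s),0),(int((x-x0)*s),6),(255,0,0),1);cv2.putText(im,str(x),(int((x-x0)*s)+1,14),0,.35,(255,0,0))
    for y in range(-(-y0//20)*20,y1,20):
        cv2.line(im,(0,int((y-y0)*s)),(6,int((y-y0)*s)),(255,0,0),1);cv2.putText(im,str(y),(0,int((y-y0)*s)-1),0,.35,(255,0,0))
    return im
save('c1',crop('scene',315,145,460,295,4))
a=crop('wrist',130,30,300,280,2.4);b=crop('side',290,190,390,340,4)
save('c2',np.hstack([a,np.zeros((600,390,3),np.uint8)+b[:600,:390]])[:, :798])
```

```text
(no output)
```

View pics/c1.png

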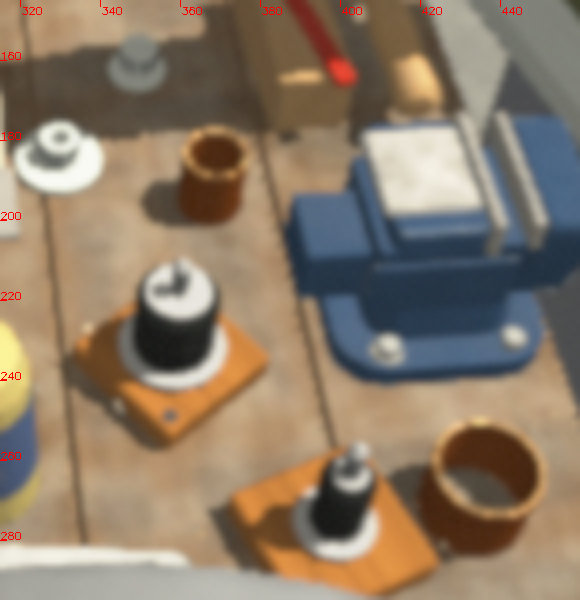

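View pics/c2.png

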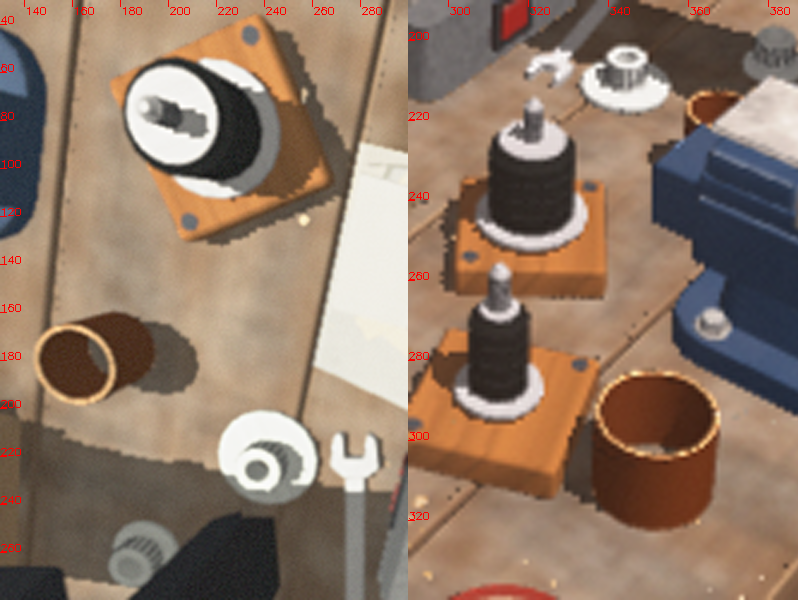

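```bash
cat > m.py <<'E'
from h import *
np.set_printoptions(precision=4,suppress=True)
st={'ee_rot':[-2.2205,-2.2207,.0022],'eef_pos':[.6244,0,.2629]}
C={'s':cam('scene'),'d':cam('side'),'w':cam('wrist',st)}
P={'wdrum tip':(dict(s=(360,211),w=(192.5,73),d=(321.7,215.2)),.105),
'ndrum tip':(dict(s=(405,257.5),d=(313,256.5)),.105),
'wsleeve':(dict(s=(437,261.7),d=(352.2,293.5)),.048),
'nsleeve':(dict(s=(368.7,183),w=(161.7,181.7)),.048),
'wcap':(dict(s=(329.7,179.2),w=(237.9,226.2),d=(345.2,203)),.026),
'ncap':(dict(s=(349.7,156.2),w=(184,267.5),d=(382,199)),.026)}
for k,(v,z) in P.items():
    print(k,tri(*[ray(*C[n],uv) for n,uv in v.items()]),z,*[(n,atz(*C[n],uv,z)[:2]) for n,uv in v.items()])
E
python3 m.py
```

```text
wdrum tip [0.5036 0.1163 0.1031] 0.105 ('s', array([0.5047, 0.1195])) ('w', array([0.5067, 0.1166])) ('d', array([0.5014, 0.1148]))
ndrum tip [0.4656 0.2542 0.1059] 0.105 ('s', array([0.4669, 0.2559])) ('d', array([0.4654, 0.2502]))
wsleeve [0.3814 0.2602 0.0482] 0.048 ('s', array([0.3823, 0.2614])) ('d', array([0.381 , 0.2585]))
nsleeve [0.4265 0.0039 0.0443] 0.048 ('s', array([0.4273, 0.0063])) ('w', array([0.4296, 0.005 ]))
wcap [ 0.5078 -0.0605  0.0269] 0.026 ('s', array([ 0.5077, -0.0574])) ('w', array([ 0.51  , -0.0605])) ('d', array([ 0.5075, -0.0678]))
ncap [ 0.4258 -0.123   0.0247] 0.026 ('s', array([ 0.4258, -0.1194])) ('w', array([ 0.4279, -0.1228])) ('d', array([ 0.4256, -0.1238]))
```

```bash
cat >> m.py <<'E'
print('---')
for n,uv,z,t in [('w',(342,22),.186,'nozzle'),('s',(306,218),.186,'nozzle'),('s',(406,178),.134,'vise plate far-left'),('s',(435,195),.134,'vise nr right'),('s',(411,198),.134,'vise nr left'),('s',(388,218),.06,'vise body bl@.06'),('s',(388,195),.10,'vise body tl@.1'),('d',(352,232),.11,'vise front-left@.11'),('d',(353,240),.08,''),('w',(148,25),.03,'base far'),('w',(148,120),.03,'base near'),('w',(48,20),.134,'jaw'),('w',(48,110),.134,'jaw'),('w',(62,60),.08,''),
 ('w',(280,90),.1,'white guard UL'),('w',(262,172),.1,'guard LL'),('w',(391,112),.1,'guard UR'),('w',(350,222),.236,'gr'),('s',(318,205),.05,'guard front'),('s',(320,158),.05,''),('s',(455,300),.05,'saw handle?'),('s',(312,160),.1,'gtop'),
 ('w',(97,205),0.05,'mallet block'),('w',(50,185),.08,'mallet'),('s',(345,290),.1,'saw near'),('s',(430,295),.25,'saw'),('s',(440,300),.25,'saw handle'),('d',(215,230),.2,'saw handle bottom'),('d',(200,145),.3,'handle top')]:
    print(t,n,uv,atz(*C[n],uv,z))
E
python3 m.py | sed -n '/---/,$p'
```

```text
---
nozzle w (342, 22) [0.6355 0.133  0.186 ]
nozzle s (306, 218) [0.637  0.1561 0.186 ]
vise plate far-left s (406, 178) [0.3823 0.0883 0.134 ]
vise nr right s (435, 195) [0.3468 0.1535 0.134 ]
vise nr left s (411, 198) [0.3994 0.1436 0.134 ]
vise body bl@.06 s (388, 218) [0.4353 0.1288 0.06  ]
vise body tl@.1 s (388, 195) [0.425  0.0953 0.1   ]
vise front-left@.11 d (352, 232) [0.42   0.1534 0.11  ]
 d (353, 240) [0.4205 0.1401 0.08  ]
base far w (148, 25) [0.4312 0.1772 0.03  ]
base near w (148, 120) [0.4146 0.0764 0.03  ]
jaw w (48, 20) [0.4076 0.1536 0.134 ]
jaw w (48, 110) [0.3902 0.0859 0.134 ]
 w (62, 60) [0.3665 0.1347 0.08  ]
white guard UL w (280, 90) [0.5842 0.1021 0.1   ]
guard LL w (262, 172) [0.5629 0.0256 0.1   ]
guard UR w (391, 112) [0.6879 0.0827 0.1   ]
gr w (350, 222) [0.6387 0.0224 0.236 ]
guard front s (318, 205) [0.571  0.0318 0.05  ]
 s (320, 158) [ 0.5134 -0.1171  0.05  ]
saw handle? s (455, 300) [0.3944 0.3504 0.05  ]
gtop s (312, 160) [ 0.551  -0.0688  0.1   ]
mallet block w (97, 205) [ 0.3438 -0.0236  0.05  ]
mallet w (50, 185) [0.3198 0.0087 0.08  ]
saw near s (345, 290) [0.6031 0.2785 0.1   ]
saw s (430, 295) [0.5254 0.3914 0.25  ]
saw handle s (440, 300) [0.5159 0.403  0.25  ]
saw handle bottom d (215, 230) [0.6024 0.3568 0.2   ]
handle top d (200, 145) [0.6842 0.2587 0.3   ]
```

```bash
cat >> m.py <<'E'
print('===')
for t,v in {'red tip':dict(s=(399,163),w=(82,202)),'mallet end':dict(s=(418,168),w=(50,183)),'block top front':dict(s=(398,164),w=(138,199)),'vise plate far left':dict(s=(405,178),w=(48,110)),'vise body':dict(s=(388,195),d=(354,231)),'grinder guard':dict(s=(318,200),w=(262,172)),'vise bolt':dict(s=(411,232),d=(366,270))}.items():
    print(t,tri(*[ray(*C[n],uv) for n,uv in v.items()]))
E
python3 m.py | sed -n '/===/,$p'
python3 - <<'E'
import numpy as np,cv2
from h import save
a=cv2.resize(np.load('scene.npy')[90:190,330:470],None,fx=4,fy=4,interpolation=2)
b=cv2.resize(np.load('side.npy')[165:275,340:490],None,fx=4,fy=4,interpolation=2)[:,:600]
c=cv2.resize(np.load('wrist.npy')[150:290,0:200],None,fx=2.5,fy=2.5)
w=np.zeros((600,800,3),np.uint8);w[:300,:420]=cv2.resize(a,(420,300));w[300:,:409]=cv2.resize(b,(409,300));w[:255,425:789]=cv2.resize(c,(364,255));import os;os.chdir('.');save('c3',w)
E
```

```text
===
red tip [ 0.3344 -0.0171  0.0629]
mallet end [0.287  0.0034 0.0487]
block top front [ 0.347  -0.0305  0.0259]
vise plate far left [0.3837 0.0856 0.1295]
vise body [0.4253 0.0959 0.0831]
grinder guard [0.5588 0.0163 0.0495]
vise bolt [0.384  0.1586 0.0229]
```

View pics/c3.png

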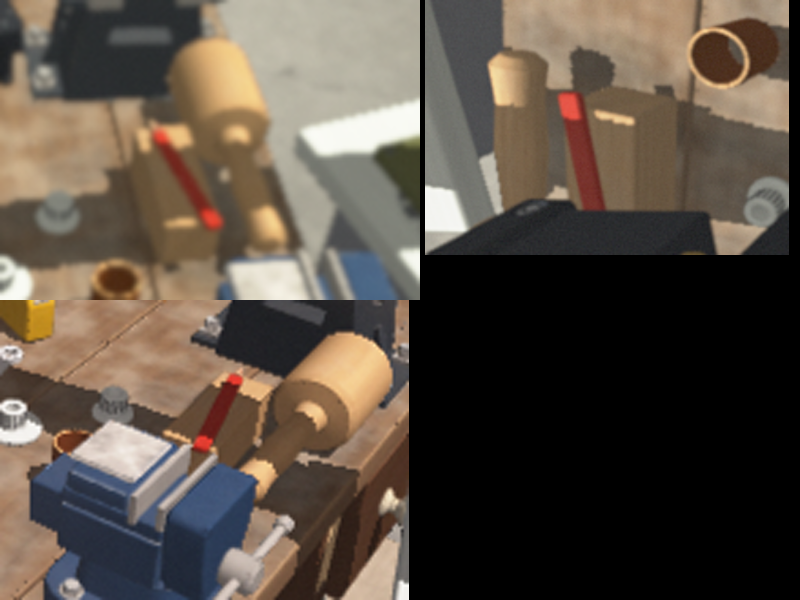

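Candidates: wide cap – aluminium at scene (330,183) [chosen], turquoise (242,273) and big disc on the shelf (164,238) are look‑alikes; narrow cap – grey (349,160); narrow sleeve (368,188); wide sleeve (436,266); drums (360,225) and (402,272). Crops confirm these.

Request:
play_rows([
  [[0,0,0],[0,-0.93,0],1],
  [[0,0,0],[0,-0.93,0],1],
  [[0,0,0],[0,-0.93,0],1],
  [[0,0,0],[0.1,-0.93,0],1],
  [[0,0,0],[0.1,-0.93,0],1],
])

```text
time: 0.65
eef_pos: [0.4842, 0.006, 0.2636]
ee_rot: [-2.222, -2.221, 0.0]
wrist_force: [0.2, 0.6, -1.0]
finger_gap: 0.088
grasp_force: 0.0
```

Request:
play_rows([
  [[0,0,0],[0,-0.95,0.6],1],
  [[0,0,0],[0,-0.95,0.7],1],
  [[0,0,0],[0,0,0.9],1],
  [[0,0,0],[0,0,0.9],1],
  [[0,0,0],[0,0,0.7],1],
])

```text
time: 1.15
eef_pos: [0.4283, 0.0061, 0.1486]
ee_rot: [-2.221, -2.221, 0.0]
wrist_force: [0.2, 0.5, 0.5]
finger_gap: 0.0881
grasp_force: 0.0
```

Request:
play_rows([
  [[0,0,0],[0,0,0],1],
  [[0,0,0],[0,0,0],1],
])

```text
time: 1.35
eef_pos: [0.4285, 0.0061, 0.1498]
ee_rot: [-2.221, -2.221, 0.001]
wrist_force: [0.6, -0.3, 0.1]
finger_gap: 0.0884
grasp_force: 0.0
```

```bash
cat > look.py <<'E'
import sys
from h import *
np.set_printoptions(precision=4,suppress=True)
n=sys.argv[1];s=robot.state();im=imaging.read_camera('wrist');np.save('w_%s.npy'%n,im)
np.save('st_%s.npy'%n,np.r_[s['eef_pos'],s['ee_rot']])
print(s['time'],s['eef_pos'],s['ee_rot'],s['joint_pos'],s['wrist_force'],s['finger_gap'])
im=cv2.resize(im,(800,500))
for x in range(0,640,40): cv2.putText(im,str(x),(int(x*1.25),10),0,.35,(255,0,0)); cv2.line(im,(int(x*1.25),12),(int(x*1.25),18),(255,0,0))
for y in range(0,400,40): cv2.putText(im,str(y),(0,int(y*1.25)),0,.35,(255,0,0)); cv2.line(im,(22,int(y*1.25)),(28,int(y*1.25)),(255,0,0))
save('w_'+n,im)
E
python3 look.py 1
```

```text
1.35 [0.4285 0.0061 0.1498] [-2.221  -2.2214  0.001 ] [-0.0622  0.6717 -0.0945  2.2463  0.2564  0.2339 -0.3858] [ 0.5552 -0.3235  0.1368] 0.08835646072740688
```

View pics/w_1.png

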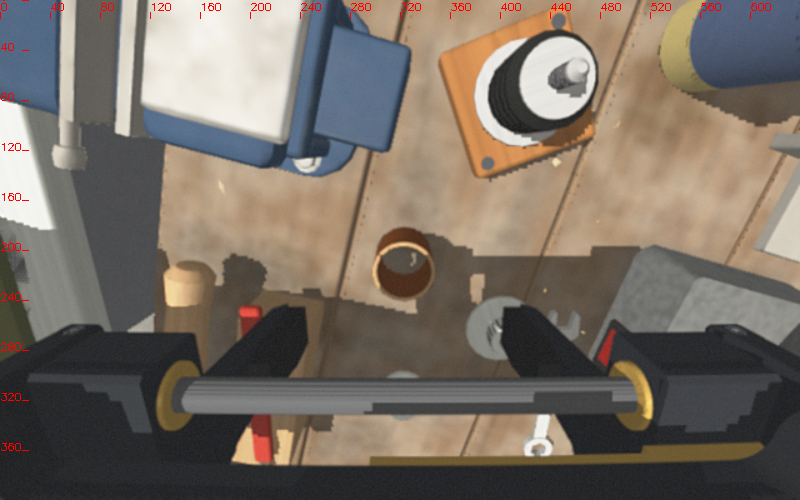

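```bash
cat > px.py <<'E'
import sys
from h import *
np.set_printoptions(precision=4,suppress=True)
# args: name u v z ... (u,v in the 800-wide picture)
n=sys.argv[1];a=np.load('st_%s.npy'%n);c,M=cam('wrist',dict(eef_pos=a[:3],ee_rot=a[3:]))
for i in range(2,len(sys.argv),3):
    u,v,z=map(float,sys.argv[i:i+3]);print(u,v,z,atz(c,M,(u/1.25,v/1.25),z)[:2],ray(c,M,(u/1.25,v/1.25)))
E
python3 px.py 1 403 270 .048 578 66 .105 557 85 .079 540 88 .029
```

```text
403.0 270.0 0.048 [0.4275 0.0063] (array([0.4281, 0.0825, 0.2702]), array([-0.0022, -0.3246, -0.9464]))
578.0 66.0 0.105 [0.5012 0.1161] (array([0.4281, 0.0825, 0.2702]), array([ 0.4944,  0.2274, -1.1167]))
557.0 85.0 0.079 [0.5033 0.1127] (array([0.4281, 0.0825, 0.2702]), array([ 0.4333,  0.1743, -1.1003]))
540.0 88.0 0.029 [0.5126 0.1188] (array([0.4281, 0.0825, 0.2702]), array([ 0.3847,  0.1655, -1.0976]))
```

Request:
play_rows([
  [[0,0,0],[0,-0.03,0.85],1],
  [[0,0,0],[0,0,0.85],1],
  [[0,0,0],[0,0,0.85],1],
  [[0,0,0],[0,0,0.84],1],
  [[0,0,0],[0,0,0],1],
])

```text
time: 1.9
eef_pos: [0.4326, 0.0046, 0.0749]
ee_rot: [-2.22, -2.223, 0.011]
wrist_force: [0.0, 0.2, 0.1]
finger_gap: 0.0882
grasp_force: 0.0
```

Request:
play_rows([
  [[0,0,0],[0,0,0],-1],
  [[0,0,0],[0,0,0],-1],
  [[0,0,0],[0,0,0],-1],
  [[0,0,0],[0,0,0],-1],
  [[0,0,0],[0,0,0],-1],
])

```text
time: 2.4
eef_pos: [0.4318, 0.0046, 0.075]
ee_rot: [-2.221, -2.221, 0.012]
wrist_force: [0.5, 0.0, -0.4]
finger_gap: 0.0502
grasp_force: 0.0
```

Request:
play_rows([
  [[0,0,0],[0,0,0],-1],
  [[0,0,0],[0,0,-0.2],-1],
  [[0,0,0],[0,0,-0.6],-1],
  [[0,0,0],[0,0,-0.6],-1],
  [[0,0,0],[0,0,0],-1],
])

```text
time: 2.9
eef_pos: [0.4328, 0.0047, 0.1185]
ee_rot: [2.222, 2.22, -0.008]
wrist_force: [-0.2, -0.8, -0.1]
finger_gap: 0.0102
grasp_force: 0.0
```

Request:
play_rows([
  [[0,0,0],[0,0,0.5],1],
  [[0,0,0],[0,0,0.5],1],
  [[0,0,0],[0,0,0.5],1],
  [[0,0,0],[0,0,0],1],
])

```text
time: 3.3
eef_pos: [0.431, 0.0042, 0.0722]
ee_rot: [2.22, 2.223, -0.017]
wrist_force: [-2.3, 0.4, 17.4]
finger_gap: 0.0402
grasp_force: 9.4
```

Run:
```python
from h import *
np.set_printoptions(precision=4,suppress=True)
s=robot.state();print(s['time'],s['joint_pos'],s['eef_pos'],s['ee_rot'])
```

```text
3.3 [-0.1004  0.8506 -0.034   2.2696  0.8199  0.044  -0.9409] [0.431  0.0042 0.0722] [ 2.2197  2.223  -0.0166]
```

Request:
play_rows([
  [[0,0,0],[0,0,0],-0.5],
  [[0,0,0],[0,0,-0.4],-0.5],
  [[0,0,0],[0,0,-0.8],-0.5],
  [[0,0,0],[0,0,-1],1],
  [[0,0,0],[0,0,-1],1],
])

```text
time: 3.8
eef_pos: [0.4317, 0.005, 0.1683]
ee_rot: [-2.219, -2.22, 0.014]
wrist_force: [0.1, 0.1, -0.1]
finger_gap: 0.0359
grasp_force: 0.0
```

Request:
play_rows([
  [[0,0,0],[0,0,0],1],
  [[0,0,0],[0,0,0],1],
])

```text
time: 4.0
eef_pos: [0.4325, 0.0048, 0.1677]
ee_rot: [-2.222, -2.22, 0.011]
wrist_force: [-0.1, -0.1, -0.5]
finger_gap: 0.0527
grasp_force: 0.0
```

```bash
python3 look.py 2
```

```text
4.0 [0.4325 0.0048 0.1677] [-2.2217 -2.2201  0.0112] [ 0.1365  0.6565 -0.4038  2.2077  0.6667  0.4039 -0.8185] [-0.0889 -0.1215 -0.4931] 0.05266685586151772
```

View pics/w_2.png

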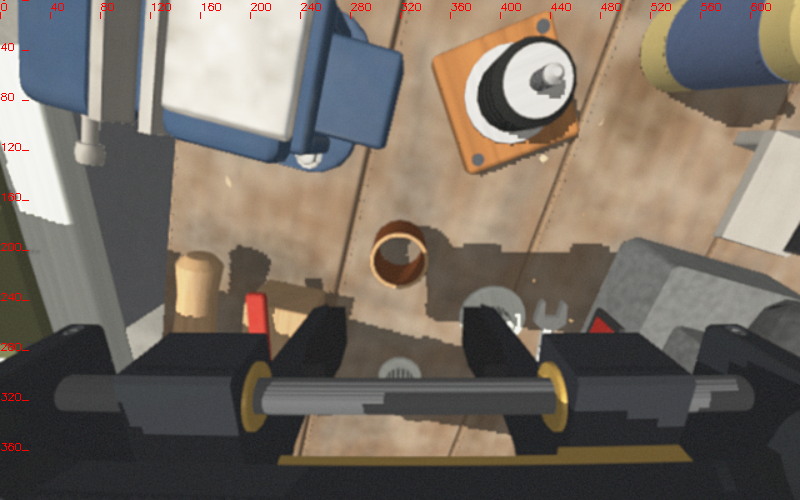

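Request:
play_rows([
  [[0,0,-0.0455],[0,0,0],1],
  [[0,0,-0.0455],[0,0,0],1],
  [[0,0,-0.0455],[0,0,0],1],
  [[0,0,-0.0455],[0,0,0],1],
  [[0,0,-0.0455],[0,0,0],1],
])

```text
time: 4.55
eef_pos: [0.4315, 0.0051, 0.1662]
ee_rot: [-1.292, -2.856, 0.013]
wrist_force: [0.5, -0.7, -0.4]
finger_gap: 0.0882
grasp_force: 0.0
```

Request:
play_rows([
  [[0,0,-0.0455],[0,0,0],1],
  [[0,0,-0.0455],[0,0,0],1],
  [[0,0,-0.0455],[0,0,0],1],
  [[0,0,-0.0455],[0,0,0],1],
  [[0,0,-0.0455],[0,0,0],1],
])

```text
time: 5.05
eef_pos: [0.4314, 0.0051, 0.1661]
ee_rot: [-0.211, -3.125, 0.009]
wrist_force: [-0.1, -0.5, 0.5]
finger_gap: 0.0884
grasp_force: 0.0
```

Request:
play_rows([
  [[0,0,-0.0455],[0,0,0],1],
  [[0,0.0333,0],[0,0,0],1],
  [[0,0.0333,0],[0,0,0],1],
  [[0,0,0],[0,0,0],1],
  [[0,0,0],[0,0,0],1],
])

```text
time: 5.55
eef_pos: [0.4317, 0.0052, 0.1663]
ee_rot: [0.002, -2.925, 0.007]
wrist_force: [-0.6, 0.1, -0.3]
finger_gap: 0.0884
grasp_force: 0.0
```

```bash
python3 px.py 2 398.5 260 .048 553 74 .105
cat > s.py <<'E'
from h import *
np.set_printoptions(precision=4,suppress=True)
s=robot.state();m=R.from_rotvec(s['ee_rot']).as_matrix();print(s['time'],s['joint_pos'],s['eef_pos'],s['wrist_force'],s['finger_gap']);print(m)
import sys
if len(sys.argv)>3: print('rows units',m.T@(np.array(sys.argv[1:4],float)-s['eef_pos'])/.03)
E
python3 s.py .4275 .0055 .06
```

```text
398.5 260.0 0.048 [0.4282 0.0057] (array([0.4336, 0.0816, 0.2876]), array([-0.0213, -0.302 , -0.9532]))
553.0 74.0 0.105 [0.5017 0.1143] (array([0.4336, 0.0816, 0.2876]), array([ 0.4152,  0.1992, -1.1131]))
5.55 [ 0.4195  0.8477 -0.9046  2.0233  0.7417  0.9061  0.6381] [0.4317 0.0052 0.1663] [-0.5506  0.0783 -0.3043] 0.08839823562612058
[[-0.9767 -0.0018 -0.2145]
 [-0.0007  1.     -0.005 ]
 [ 0.2145 -0.0047 -0.9767]]
rows units [-0.6222  0.0269  3.4908]
```

Request:
play_rows([
  [[0,0,0],[-0.16,0.01,0.9],1],
  [[0,0,0],[-0.17,0.01,0.9],1],
  [[0,0,0],[-0.17,0.01,0.9],1],
  [[0,0,0],[-0.17,0,0.95],1],
  [[0,0,0],[0,0,0],1],
])

```text
time: 6.05
eef_pos: [0.4255, 0.0049, 0.0545]
ee_rot: [0.005, -2.921, 0.009]
wrist_force: [-0.7, 0.5, 0.7]
finger_gap: 0.0883
grasp_force: 0.0
```

```bash
python3 s.py .429 .0058 .054
```

```text
6.05 [ 0.3251  1.0204 -0.7369  2.0796  0.9824  0.7115  0.4601] [0.4255 0.0049 0.0545] [-0.6891  0.5102  0.7313] 0.08831444194564421
[[-0.9757 -0.004  -0.2191]
 [-0.0026  1.     -0.0068]
 [ 0.2191 -0.0061 -0.9757]]
rows units [-0.118   0.0287 -0.0112]
```

Request:
play_rows([
  [[0,0,0],[-0.12,0.03,0],1],
  [[0,0,0],[0,0,0],-1],
  [[0,0,0],[0,0,0],-1],
  [[0,0,0],[0,0,0],-1],
  [[0,0,0],[0,0,0],-1],
])

```text
time: 6.55
eef_pos: [0.4323, 0.0063, 0.0562]
ee_rot: [0.001, -2.927, 0.007]
wrist_force: [0.7, 0.2, -0.0]
finger_gap: 0.0584
grasp_force: 0.0
```

Request:
play_rows([
  [[0,0,0],[0,0,0],-1],
  [[0,0,0],[0,0,0],-1],
  [[0,0,0],[0,0,0],-1],
  [[0,0,0],[0,0,0],-1],
  [[0,0,0],[0,0,0],-1],
])

```text
time: 7.05
eef_pos: [0.432, 0.0062, 0.0558]
ee_rot: [0.002, -2.926, 0.008]
wrist_force: [-0.1, -0.9, 2.9]
finger_gap: 0.0412
grasp_force: 30.1
```

Request:
play_rows([
  [[0,0,0],[0.1,0,-0.45],-1],
  [[0,0,0],[0.2,0,-0.9],-1],
  [[0,0,0],[0.2,0,-0.9],-1],
  [[0,0,0],[0.2,0,-0.9],-1],
  [[0,0,0],[0.2,0,-0.9],-1],
])

```text
time: 7.55
eef_pos: [0.4314, 0.0071, 0.181]
ee_rot: [0.002, -2.925, 0.006]
wrist_force: [0.2, 0.2, -1.0]
finger_gap: 0.0409
grasp_force: 30.1
```

```bash
python3 s.py .467 .254 .23
```

```text
7.55 [ 0.4264  0.8241 -0.9205  2.0135  0.7099  0.9292  0.659 ] [0.4314 0.0071 0.181 ] [ 0.2087  0.1638 -0.982 ] 0.04093390779989464
[[-0.9767 -0.002  -0.2146]
 [-0.001   1.     -0.0045]
 [ 0.2146 -0.0042 -0.9767]]
rows units [-0.8171  8.2213 -1.8871]
```

Request:
play_rows([
  [[0,0,0],[-0.3,0.8,-0.5],-1],
  [[0,0,0],[-0.3,0.9,-0.5],-1],
  [[0,0,0],[-0.4,0.9,-0.24],-1],
  [[0,0,0],[0,0.9,0],-1],
  [[0,0,0],[0,0.9,0],-1],
])

```text
time: 8.05
eef_pos: [0.4689, 0.1403, 0.2093]
ee_rot: [0.001, -2.926, 0.006]
wrist_force: [-0.7, 0.2, -0.7]
finger_gap: 0.0413
grasp_force: 30.1
```

Request:
play_rows([
  [[0,0,0],[0,0.9,0],-1],
  [[0,0,0],[0,0.6,0],-1],
  [[0,0,0],[0,0,0],-1],
  [[0,0,0],[0,0,0],-1],
  [[0,0,0],[0,0,0],-1],
])

```text
time: 8.55
eef_pos: [0.4687, 0.1825, 0.2088]
ee_rot: [-0.001, -2.925, 0.009]
wrist_force: [-0.5, 0.3, -0.4]
finger_gap: 0.0412
grasp_force: 30.1
```

```bash
python3 look.py 3
python3 - <<'E'
from h import *
a=imaging.read_camera('side');np.save('side3.npy',a);b=imaging.read_camera('scene');np.save('scene3.npy',b)
E
```

```text
8.55 [0.4687 0.1825 0.2088] [-0.0007 -2.9253  0.0093] [ 0.0978  0.8488 -0.9344  1.7922  0.6043  1.0484  0.4939] [-0.469   0.3237 -0.358 ] 0.04120142599377885
```

View pics/w_3.png

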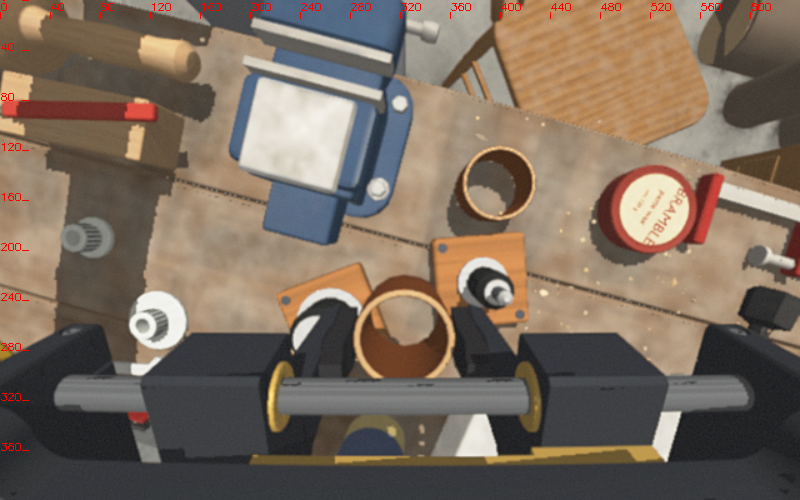

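```bash
python3 px.py 3 404.5 336 .201 505 297 .105 487 287 .079 498 183 .048 73 238 .026 150 324 .026 | cut -d'(' -f1
python3 - <<'E'
import numpy as np,cv2
from h import save
a=cv2.resize(np.load('side3.npy')[225:335,285:385],None,fx=5,fy=5,interpolation=2)
b=cv2.resize(np.load('w_3.npy')[200:320,265:425],None,fx=1.8,fy=1.8)
w=np.zeros((600,795,3),np.uint8);w[:550,:500]=a;w[:216,504:792]=b
save('c4',w)
E
```

```text
404.5 336.0 0.201 [0.463 0.183] 
505.0 297.0 0.105 [0.4654 0.25  ] 
487.0 287.0 0.079 [0.4629 0.2436] 
498.0 183.0 0.048 [0.3827 0.2581] 
73.0 238.0 0.026 [ 0.4272 -0.1205] 
150.0 324.0 0.026 [ 0.5064 -0.0522]
```

View pics/c4.png

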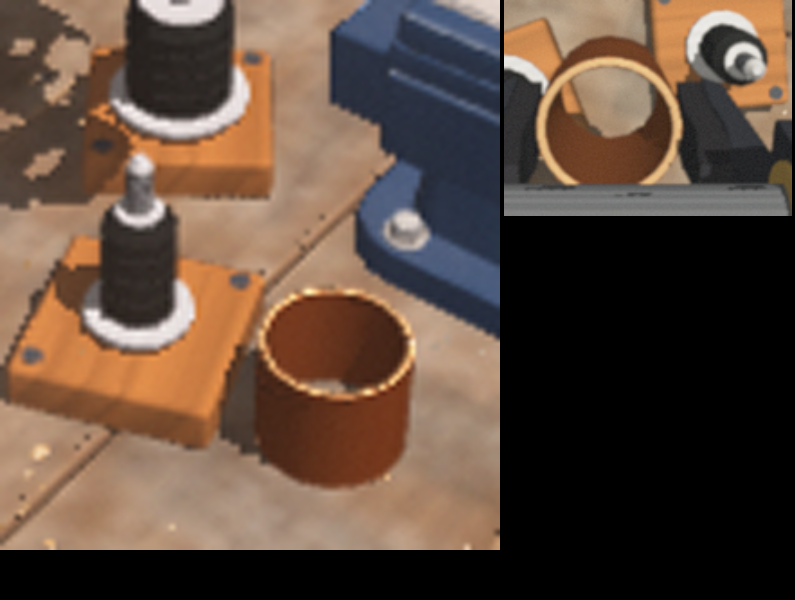

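Run:
```python
from h import *
np.set_printoptions(precision=4,suppress=True)
c,M=cam('side');s,S=cam('scene')
for uv,z in [((313,256.4),.105),((313,266.5),.079),((312.7,286.4),.029),((321.7,215.2),.105)]: print('side',uv,z,atz(c,M,uv,z)[:2])
for uv,z in [((405,257.5),.105),((398.5,275),.029),((360,211),.105),((358,233),.029)]: print('scene',uv,z,atz(s,S,uv,z)[:2])
a=np.load('st_3.npy');w=cam('wrist',dict(eef_pos=a[:3],ee_rot=a[3:]))
print('ndrum',tri(ray(c,M,(313,256.4)),ray(*w,(505/1.25,297/1.25))))
print('wsleeve',tri(ray(c,M,(352.2,293.5)),ray(*w,(498/1.25,183/1.25))))
for u,v,x in[(748,67,'tip'),(735,57,'top')]:
    uv=(265+(u-504)/1.8,200+v/1.8);print(x,uv,atz(*w,uv,.105 if x=='tip' else .079)[:2])
```

```text
side (313, 256.4) 0.105 [0.4656 0.25  ]
side (313, 266.5) 0.079 [0.4658 0.249 ]
side (312.7, 286.4) 0.029 [0.4652 0.251 ]
side (321.7, 215.2) 0.105 [0.5014 0.1148]
scene (405, 257.5) 0.105 [0.4669 0.2559]
scene (398.5, 275) 0.029 [0.4667 0.2539]
scene (360, 211) 0.105 [0.5047 0.1195]
scene (358, 233) 0.029 [0.5057 0.1252]
ndrum [0.4655 0.25   0.105 ]
wsleeve [0.3819 0.2581 0.0473]
tip (400.55555555555554, 237.22222222222223) [0.4651 0.2471]
top (393.33333333333337, 231.66666666666666) [0.4648 0.2471]
```

Request:
play_rows([
  [[0,0,0],[-0.06,0.7,0],-1],
  [[0,0,0],[0,0.8,0],-1],
  [[0,0,0],[0,0.7,0],-1],
  [[0,0,0],[-0.1,0,0.45],-1],
  [[0,0,0],[-0.1,0,0.45],-1],
])

```text
time: 9.2
eef_pos: [0.4705, 0.2489, 0.1797]
ee_rot: [0.001, -2.926, 0.009]
wrist_force: [-0.1, -1.4, -2.3]
finger_gap: 0.041
grasp_force: 30.1
```

Request:
play_rows([
  [[0,0,0],[-0.1,0,0.45],-1],
  [[0,0,0],[-0.1,0,0.45],-1],
  [[0,0,0],[-0.05,0,0.2],-1],
  [[0,0,0],[0,0,0],-1],
  [[0,0,0],[0,0,0],-1],
])

```text
time: 9.7
eef_pos: [0.4707, 0.2499, 0.1471]
ee_rot: [0.001, -2.926, 0.007]
wrist_force: [0.1, 0.2, -1.3]
finger_gap: 0.0414
grasp_force: 30.1
```

```bash
python3 s.py .4705 .2485 .0852
cat > duo.py <<'E'
import sys
from h import *
n=sys.argv[1];b=list(map(int,sys.argv[2:]))
a=imaging.read_camera('side');np.save('side%s.npy'%n,a);s=imaging.read_camera('scene');np.save('scene%s.npy'%n,s)
f=lambda im,x,y,w,h:cv2.resize(im[y:y+h,x:x+w],(398,598),interpolation=2)
save('duo'+n,np.hstack([f(a,b[0],b[1],80,120),f(s,b[2],b[3],80,120)]))
E
python3 duo.py 4 275 190 355 190
```

```text
9.7 [-0.0518  0.9551 -0.8712  1.7523  0.6684  0.9703  0.3831] [0.4707 0.2499 0.1471] [ 0.0561  0.2247 -1.2649] 0.04137375094278447
[[-0.9768 -0.0015 -0.2141]
 [-0.0005  1.     -0.0046]
 [ 0.2141 -0.0044 -0.9768]]
rows units [-0.435  -0.0363  2.018 ]
```

View pics/duo4.png

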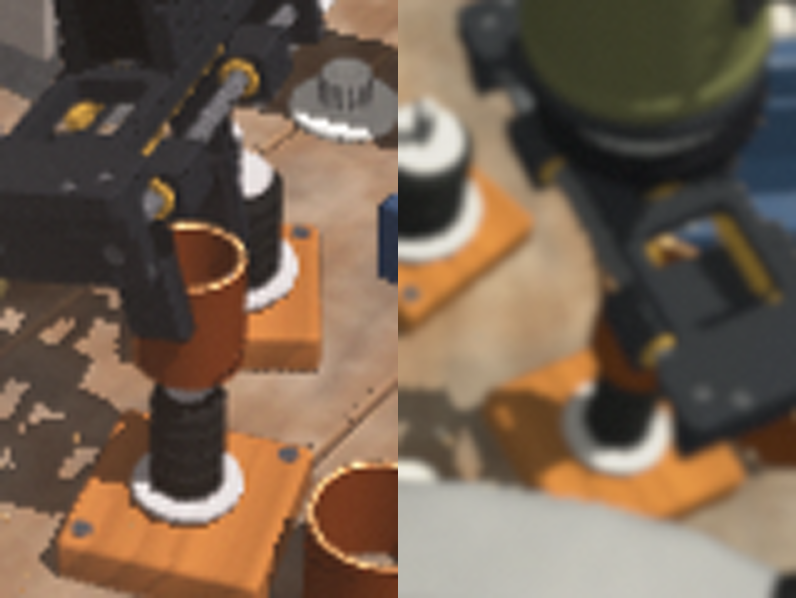

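Request:
play_rows([
  [[0,0,0],[-0.05,-0.03,0.25],-1],
  [[0,0,0],[-0.05,0,0.25],-1],
  [[0,0,0],[-0.05,0,0.25],-1],
  [[0,0,0],[-0.05,0,0.25],-1],
  [[0,0,0],[0,0,0],-1],
])

```text
time: 10.3
eef_pos: [0.4697, 0.2486, 0.1152]
ee_rot: [0.002, -2.925, 0.008]
wrist_force: [0.8, 0.5, -0.2]
finger_gap: 0.0412
grasp_force: 30.1
```

Request:
play_rows([
  [[0,0,0],[-0.06,0,0.25],-1],
  [[0,0,0],[-0.06,0,0.25],-1],
  [[0,0,0],[-0.05,0,0.25],-1],
  [[0,0,0],[-0.05,0,0.2],-1],
  [[0,0,0],[0,0,0],-1],
])

```text
time: 10.8
eef_pos: [0.4702, 0.2485, 0.0863]
ee_rot: [0.002, -2.925, 0.008]
wrist_force: [-0.2, -0.2, 0.2]
finger_gap: 0.0412
grasp_force: 30.1
```

```bash
python3 s.py .4705 .2485 .0852
```

```text
10.8 [-0.0789  1.0377 -0.8107  1.7766  0.7488  0.8749  0.3392] [0.4702 0.2485 0.0863] [-0.1554 -0.2281  0.2169] 0.041175672164000046
[[-0.9766 -0.0017 -0.2151]
 [-0.0005  1.     -0.0054]
 [ 0.2151 -0.0051 -0.9766]]
rows units [-0.0187  0.0011  0.0318]
```

Request:
play_rows([
  [[0,0,0],[0,0,0],1],
  [[0,0,0],[0,0,0],1],
  [[0,0,0],[0,0,0],1],
  [[0,0,0],[0,0,0],1],
  [[0,0,0],[0,0,0],1],
])

```text
time: 11.3
eef_pos: [0.4705, 0.2487, 0.0874]
ee_rot: [0.002, -2.926, 0.007]
wrist_force: [0.6, -1.4, 0.2]
finger_gap: 0.0794
grasp_force: 0.0
```

Request:
play_rows([
  [[0,0,0],[0.1,0,-0.5],1],
  [[0,0,0],[0.2,0,-0.9],1],
  [[0,0,0],[0.2,0,-0.9],1],
  [[0,0,0],[0.2,0,-0.9],1],
  [[0,0,0],[0.2,0,-0.9],1],
])

```text
time: 11.8
eef_pos: [0.4702, 0.2494, 0.2154]
ee_rot: [0.003, -2.926, 0.006]
wrist_force: [0.9, -0.2, 0.1]
finger_gap: 0.0879
grasp_force: 0.0
```

```bash
python3 s.py .386 .258 .2
```

```text
11.8 [-0.0218  0.8663 -0.9314  1.7075  0.5821  1.0851  0.4338] [0.4702 0.2494 0.2154] [ 0.9017 -0.1584  0.0597] 0.0878930547622384
[[-0.9769 -0.0022 -0.2135]
 [-0.0013  1.     -0.0044]
 [ 0.2135 -0.004  -0.9769]]
rows units [2.6304 0.2933 1.1003]
```

Request:
play_rows([
  [[0,0,0],[0.9,0.1,0.2],1],
  [[0,0,0],[0.95,0.1,0.2],1],
  [[0,0,0],[0.92,0.1,0.2],1],
  [[0,0,0],[-0.2,0,0.9],1],
  [[0,0,0],[-0.2,0,0.9],1],
])

```text
time: 12.3
eef_pos: [0.3854, 0.2586, 0.1592]
ee_rot: [0.004, -2.929, 0.005]
wrist_force: [0.7, 0.7, -0.0]
finger_gap: 0.0884
grasp_force: 0.0
```

Request:
play_rows([
  [[0,0,0],[-0.2,0,0.8],1],
  [[0,0,0],[-0.2,0,0.8],1],
  [[0,0,0],[0,0,0],1],
])

```text
time: 12.6
eef_pos: [0.3862, 0.2566, 0.1073]
ee_rot: [0.002, -2.923, 0.011]
wrist_force: [-0.8, -0.7, 0.6]
finger_gap: 0.0881
grasp_force: 0.0
```

```bash
python3 s.py .385 .258 .056
```

```text
12.6 [-0.1482  0.9469 -0.8023  1.9842  0.7571  0.7383  0.1676] [0.3862 0.2566 0.1073] [-0.7988 -0.6633  0.6129] 0.0880843264130251
[[-0.9763 -0.002  -0.2166]
 [-0.0003  1.     -0.0076]
 [ 0.2166 -0.0074 -0.9762]]
rows units [-0.3313  0.059   1.6779]
```

Request:
play_rows([
  [[0,0,0],[-0.11,0.06,0.56],1],
  [[0,0,0],[-0.11,0,0.56],1],
  [[0,0,0],[-0.11,0,0.56],1],
  [[0,0,0],[0,0,0],1],
  [[0,0,0],[0,0,0],1],
])

```text
time: 13.1
eef_pos: [0.3862, 0.2598, 0.0585]
ee_rot: [0.002, -2.927, 0.006]
wrist_force: [0.7, 1.0, -0.3]
finger_gap: 0.0883
grasp_force: 0.0
```

```bash
python3 s.py .385 .258 .056
```

```text
13.1 [-0.1922  1.0193 -0.7278  1.9942  0.8496  0.6472  0.105 ] [0.3862 0.2598 0.0585] [ 0.6585  1.0114 -0.3162] 0.08832222142322142
[[-0.977  -0.0016 -0.2131]
 [-0.0008  1.     -0.0039]
 [ 0.2131 -0.0036 -0.977 ]]
rows units [ 0.0213 -0.0596  0.0907]
```

Request:
play_rows([
  [[0,0,0],[0.02,-0.06,0.09],1],
  [[0,0,0],[0,0,0],-1],
  [[0,0,0],[0,0,0],-1],
  [[0,0,0],[0,0,0],-1],
  [[0,0,0],[0,0,0],-1],
])

```text
time: 13.6
eef_pos: [0.3848, 0.2576, 0.0549]
ee_rot: [0.002, -2.926, 0.006]
wrist_force: [-0.0, -0.3, 3.2]
finger_gap: 0.06
grasp_force: 30.0
```

Request:
play_rows([
  [[0,0,0],[0,0,0],-1],
  [[0,0,0],[0,0,0],-1],
  [[0,0,0],[0,0,0],-1],
])

```text
time: 13.9
eef_pos: [0.3848, 0.2576, 0.0549]
ee_rot: [0.002, -2.926, 0.007]
wrist_force: [-0.4, 0.4, 4.2]
finger_gap: 0.0599
grasp_force: 30.0
```

Request:
play_rows([
  [[0,0,0],[0.1,0,-0.45],-1],
  [[0,0,0],[0.2,0,-0.9],-1],
  [[0,0,0],[0.2,0,-0.9],-1],
  [[0,0,0],[0.2,0,-0.9],-1],
  [[0,0,0],[0.2,0,-0.9],-1],
])

```text
time: 14.4
eef_pos: [0.3838, 0.2577, 0.1808]
ee_rot: [0.003, -2.925, 0.008]
wrist_force: [0.3, -0.5, -1.1]
finger_gap: 0.0595
grasp_force: 30.0
```

Request:
play_rows([
  [[0,0,0],[0.2,0,-0.9],-1],
  [[0,0,0],[0,0,0],-1],
])

```text
time: 14.6
eef_pos: [0.3849, 0.2595, 0.2101]
ee_rot: [0.003, -2.93, 0.002]
wrist_force: [0.5, 0.9, -0.1]
finger_gap: 0.0596
grasp_force: 30.0
```

```bash
python3 s.py .49 .19 .22
```

```text
14.6 [-0.0731  0.7981 -0.9411  1.9264  0.5854  0.9195  0.2722] [0.3849 0.2595 0.2101] [ 0.5203  0.9277 -0.1328] 0.05963363516070049
[[-0.9777 -0.002  -0.2098]
 [-0.0018  1.     -0.0014]
 [ 0.2098 -0.001  -0.9777]]
rows units [-3.3533 -2.3239 -1.0542]
```

Request:
play_rows([
  [[0,0,0],[-0.8,-0.2,-0.3],-1],
  [[0,0,0],[-0.8,-0.5,-0.2],-1],
  [[0,0,0],[-0.8,-0.5,-0.2],-1],
  [[0,0,0],[-0.8,-0.5,-0.2],-1],
  [[0,0,0],[-0.8,-0.5,-0.2],-1],
])

```text
time: 15.1
eef_pos: [0.509, 0.1911, 0.213]
ee_rot: [0.002, -2.924, 0.009]
wrist_force: [-0.1, 0.1, -0.4]
finger_gap: 0.0595
grasp_force: 30.0
```

Request:
play_rows([
  [[0,0,0],[0,0,0],-1],
  [[0,0,0],[0,0,0],-1],
  [[0,0,0],[0,0,0],-1],
])

```text
time: 15.4
eef_pos: [0.5072, 0.193, 0.2135]
ee_rot: [0.005, -2.924, 0.007]
wrist_force: [0.1, 0.6, -1.1]
finger_gap: 0.0595
grasp_force: 30.0
```

```bash
python3 look.py 5
```

```text
15.4 [0.5072 0.193  0.2135] [ 0.005  -2.9244  0.0072] [ 0.0805  0.8845 -0.9291  1.6661  0.5985  1.1309  0.5501] [ 0.126   0.6185 -1.0858] 0.059489879131714246
```

View pics/w_5.png

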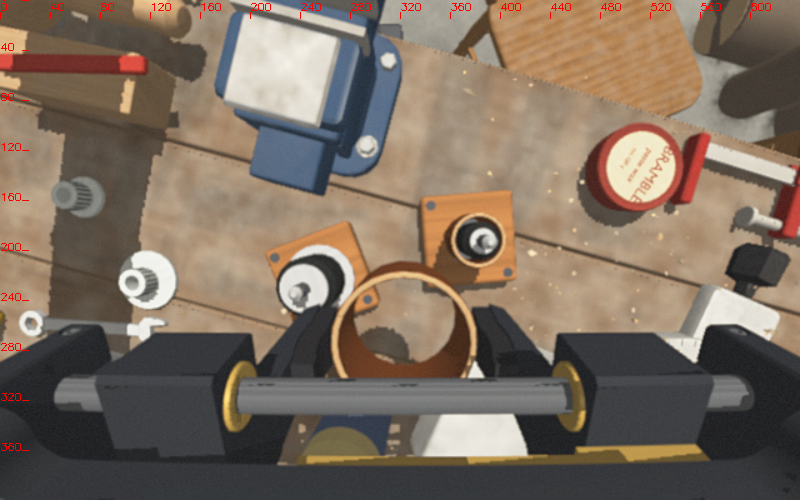

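```bash
python3 px.py 5 403.5 338 .206 295 294 .105 306 287 .079 487 239 .105 64 195 .026 135 285 .026 480 241 .077| cut -d'(' -f1
python3 - <<'E'
import numpy as np,cv2
from h import *
np.set_printoptions(precision=4,suppress=True)
a=np.load('st_5.npy');w=cam('wrist',dict(eef_pos=a[:3],ee_rot=a[3:]));C=cam('side');S=cam('scene')
print('wdrum',tri(ray(*C,(321.7,215.2)),ray(*w,(295/1.25,294/1.25))))
# drum flange/rubber edges on enlarged crop
b=np.load('w_5.npy');
k=lambda x,y,ww,h:cv2.resize(b[y:y+h,x:x+ww],(400,300),interpolation=2)
save('c6',np.vstack([np.hstack([k(205,185,100,75),k(340,160,100,75)]),np.hstack([k(90,190,100,75),k(35,130,60,45)])]))
E
```

```text
403.5 338.0 0.206 [0.5023 0.193 ] 
295.0 294.0 0.105 [0.503  0.1178] 
306.0 287.0 0.079 [0.5023 0.1182] 
487.0 239.0 0.105 [0.4649 0.2487] 
64.0 195.0 0.026 [ 0.4273 -0.12  ] 
135.0 285.0 0.026 [ 0.5101 -0.0565] 
480.0 241.0 0.077 [0.4671 0.2498] 
wdrum [0.5014 0.1182 0.1073]
```

View pics/c6.png

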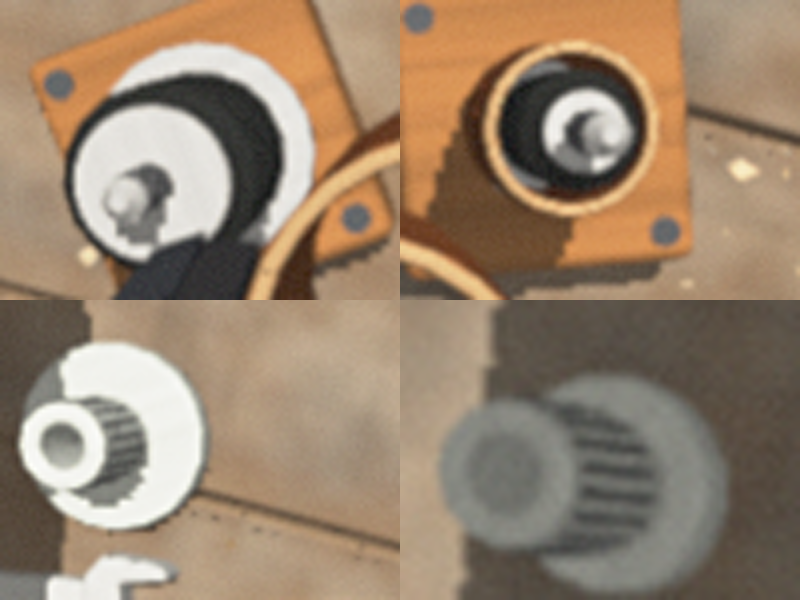

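```bash
python3 - <<'E'
from h import *
np.set_printoptions(precision=4,suppress=True)
a=np.load('st_5.npy');w=cam('wrist',dict(eef_pos=a[:3],ee_rot=a[3:]))
for n,uv,z in [('wtop',(243,230.75),.079),('wtip',(236.25,234.5),.105),('ntip',(391.25,192.75),.105),('ntop',(387.5,192.25),.079),('nsl',(382.5,192.1),.077),('wcapboss',(105.75,226.25),.026),('wcapfl',(118.5,223.9),.006),('ncapboss',(51.5,156.1),.026),('ncapfl',(67.5,157.5),.006)]:
    print(n,atz(*w,uv,z)[:2])
E
python3 s.py .508 .1175 .2135
```

```text
wtop [0.5035 0.1165]
wtip [0.5024 0.118 ]
ntip [0.4662 0.2501]
ntop [0.4665 0.2526]
nsl [0.4664 0.2483]
wcapboss [ 0.5081 -0.0591]
wcapfl [ 0.5082 -0.0584]
ncapboss [ 0.4274 -0.1197]
ncapfl [ 0.4273 -0.1186]
15.45 [ 0.0802  0.8842 -0.9292  1.666   0.5987  1.131   0.5501] [0.5073 0.1931 0.2136] [ 0.1345 -0.2172 -0.2771] 0.06026513838366847
[[-0.9766 -0.0043 -0.2151]
 [-0.0032  1.     -0.0053]
 [ 0.2151 -0.0045 -0.9766]]
rows units [-0.016  -2.5202  0.0129]
```

Request:
play_rows([
  [[0,0,0],[0.01,-0.85,0],-1],
  [[0,0,0],[0,-0.85,0],-1],
  [[0,0,0],[0,-0.85,0],-1],
  [[0,0,0],[-0.1,0,0.45],-1],
  [[0,0,0],[-0.1,0,0.45],-1],
])

```text
time: 15.95
eef_pos: [0.5082, 0.1162, 0.186]
ee_rot: [0.002, -2.926, 0.006]
wrist_force: [-0.2, -0.3, -0.5]
finger_gap: 0.0598
grasp_force: 30.0
```

Request:
play_rows([
  [[0,0,0],[-0.1,0,0.45],-1],
  [[0,0,0],[-0.1,0,0.45],-1],
  [[0,0,0],[-0.08,0,0.35],-1],
  [[0,0,0],[0,0,0],-1],
  [[0,0,0],[0,0,0],-1],
])

```text
time: 16.45
eef_pos: [0.5086, 0.116, 0.1478]
ee_rot: [0.003, -2.925, 0.007]
wrist_force: [0.4, 0.6, -0.8]
finger_gap: 0.06
grasp_force: 30.0
```

```bash
python3 s.py .507 .1165 .0845
```

```text
16.45 [ 0.1906  0.9508 -0.878   1.7708  0.7033  1.0076  0.5869] [0.5086 0.116  0.1478] [ 0.4311  0.6118 -0.7709] 0.06003322618481345
[[-0.9767 -0.0023 -0.2144]
 [-0.0013  1.     -0.0047]
 [ 0.2144 -0.0043 -0.9767]]
rows units [-0.3999  0.0253  2.0725]
```

Request:
play_rows([
  [[0,0,0],[0,0.02,0.25],-1],
  [[0,0,0],[-0.06,0,0.27],-1],
  [[0,0,0],[-0.06,0,0.27],-1],
  [[0,0,0],[-0.06,0,0.27],-1],
  [[0,0,0],[0,0,0],-1],
])

```text
time: 16.95
eef_pos: [0.5066, 0.1155, 0.1144]
ee_rot: [0.002, -2.924, 0.008]
wrist_force: [-0.1, -1.0, -0.1]
finger_gap: 0.06
grasp_force: 30.0
```

Request:
play_rows([
  [[0,0,0],[-0.05,0,0.25],-1],
  [[0,0,0],[-0.06,0,0.25],-1],
  [[0,0,0],[-0.06,0,0.25],-1],
  [[0,0,0],[-0.05,0,0.24],-1],
  [[0,0,0],[0,0,0],-1],
])

```text
time: 17.45
eef_pos: [0.507, 0.1158, 0.0845]
ee_rot: [0.002, -2.925, 0.007]
wrist_force: [0.6, -0.6, -0.4]
finger_gap: 0.0599
grasp_force: 30.0
```

```bash
python3 s.py .507 .1165 .0845
```

```text
17.45 [ 0.1604  1.0375 -0.8152  1.7981  0.7914  0.9084  0.5317] [0.507  0.1158 0.0845] [ 0.6422 -0.5872 -0.4129] 0.059911779996356
[[-0.9766 -0.0017 -0.215 ]
 [-0.0006  1.     -0.0052]
 [ 0.215  -0.0049 -0.9766]]
rows units [0.0006 0.0249 0.0004]
```

Request:
play_rows([
  [[0,0,0],[0,0,0],1],
  [[0,0,0],[0,0,0],1],
  [[0,0,0],[0,0,0],1],
  [[0,0,0],[0,0,0],1],
  [[0,0,0],[0,0,0],1],
])

```text
time: 17.95
eef_pos: [0.5073, 0.1158, 0.0855]
ee_rot: [0.002, -2.926, 0.007]
wrist_force: [0.1, 0.8, -1.0]
finger_gap: 0.0883
grasp_force: 0.0
```

Request:
play_rows([
  [[0,0,0],[0.1,0,-0.5],1],
  [[0,0,0],[0.2,0,-0.9],1],
  [[0,0,0],[0.2,0,-0.9],1],
  [[0,0,0],[0.2,0,-0.9],1],
  [[0,0,0],[0.2,0,-0.9],1],
])

```text
time: 18.45
eef_pos: [0.507, 0.1167, 0.2135]
ee_rot: [0.003, -2.927, 0.006]
wrist_force: [0.0, 0.2, 0.2]
finger_gap: 0.0879
grasp_force: 0.0
```

Request:
play_rows([
  [[0,-0.0333,0],[0,0,0],1],
  [[0,-0.0333,0],[0,0,0],1],
  [[0,0,0],[0,-0.9,0],1],
  [[0,0,0],[0,-0.9,0],1],
  [[0,0,0],[0,-0.9,0],1],
])

```text
time: 18.95
eef_pos: [0.5072, 0.0348, 0.213]
ee_rot: [0.005, -3.136, 0.008]
wrist_force: [-0.1, -0.5, -0.1]
finger_gap: 0.0882
grasp_force: 0.0
```

Request:
play_rows([
  [[0,0,0],[0,-0.9,0],1],
  [[0,0,0],[0,-0.9,0],1],
  [[0,0,0],[0,-0.8,0],1],
  [[0,0,0],[0,0,0],1],
  [[0,0,0],[0,0,0],1],
])

```text
time: 19.45
eef_pos: [0.5076, -0.0422, 0.2128]
ee_rot: [0.001, -3.136, 0.006]
wrist_force: [0.7, 0.7, -0.1]
finger_gap: 0.0882
grasp_force: 0.0
```

```bash
python3 s.py .506 -.059 .035
python3 - <<'E'
from h import *
np.set_printoptions(precision=4,suppress=True)
s=robot.state();im=imaging.read_camera('wrist');np.save('w_7.npy',im);np.save('st_7.npy',np.r_[s['eef_pos'],s['ee_rot']])
c,M=cam('wrist',s)
for n,X in [('wcap',(.508,-.059,.026)),('wdrum tip',(.503,.1165,.105)),('ncap',(.4273,-.12,.026))]: print(n,proj(c,M,X))
E
```

```text
19.45 [ 0.5217  0.7611 -0.9083  1.9392  0.8035  0.8613  0.7471] [ 0.5076 -0.0422  0.2128] [ 0.7124  0.6706 -0.0714] 0.08820168472300416
[[-1.     -0.001  -0.0055]
 [-0.0009  1.     -0.004 ]
 [ 0.0055 -0.004  -1.    ]]
rows units [ 0.0205 -0.5349  5.9288]
wcap [308.4956 192.5104]
wdrum tip [511.6226 209.7753]
ncap [248.1426 116.2566]
```

```bash
cat > circ.py <<'E'
from h import *
np.set_printoptions(precision=4,suppress=True)
def circ(im,c,M,X,rad,win=30,k=6):
    """centre of circle of radius rad (m) near world X by gradient-vote Hough; returns px, world at X's z"""
    p=proj(c,M,X);d=(M[:3,:3].T@(np.array(X)-M[:3,3]))[2];r=c['mtx'][0][0]*rad/-d
    x,y=[int(v)-win for v in p];g=cv2.cvtColor(im[max(y,0):y+2*win,x:x+2*win],cv2.COLOR_RGB2GRAY)
    g=cv2.GaussianBlur(cv2.resize(g,None,fx=k,fy=k,interpolation=2),(0,0),2)
    h=cv2.HoughCircles(g,cv2.HOUGH_GRADIENT,1,10,param1=60,param2=8,minRadius=int(r*k*.88),maxRadius=int(r*k*1.12))
    out=[]
    for u,v,q in (h[0][:4] if h is not None else []):
        uv=(x+(u+.5)/k-.5,max(y,0)+(v+.5)/k-.5);out.append((np.array(uv),q/k/r,atz(c,M,uv,X[2])[:2]))
    return p,r,out
E
python3 - <<'E'
from circ import *
a=np.load('st_7.npy');im=np.load('w_7.npy');c,M=cam('wrist',dict(eef_pos=a[:3],ee_rot=a[3:]))
for n,X,r in [('wboss',(.508,-.059,.026),.013),('wbore',(.508,-.059,.026),.007),('wflange',(.508,-.059,.006),.029),('nboss',(.4273,-.12,.026),.013),('nflange',(.4273,-.12,.006),.020)]:
    p,q,o=circ(im,c,M,X,r);print(n,p,q);[print('   ',*t) for t in o]
E
```

```text
wboss [308.4956 192.5104] 11.776903428569112
    [307.5 191. ] 1.027434715855996 [ 0.5063 -0.0601]
    [305.8333 192.8333] 1.0769667488436423 [ 0.5084 -0.0619]
    [308.3333 192.5   ] 1.0316804112302047 [ 0.508  -0.0592]
    [301.1667 196.3333] 1.0939492064270406 [ 0.5124 -0.0672]
wbore [308.4956 192.5104] 6.341409538460291
    [307.  192.5] 0.9461618846110378 [ 0.508  -0.0607]
    [311.6667 187.8333] 1.0880861823415315 [ 0.5027 -0.0554]
    [307.1667 185.1667] 1.0591756702858577 [ 0.4997 -0.0603]
    [304.8333 185.3333] 0.9987264588208257 [ 0.4999 -0.0629]
wflange [309.4105 188.3974] 24.77324900384943
    [308.     187.8333] 0.9876244804018713 [ 0.5073 -0.0606]
    [308.6667 186.1667] 1.0273177673076404 [ 0.5053 -0.0598]
    [306.3333 187.3333] 0.9223659108225628 [ 0.5067 -0.0626]
    [309.8333 188.3333] 0.919674800070302 [ 0.5079 -0.0585]
nboss [248.1426 116.2566] 12.70227169388535
    [246.5    114.8333] 1.0772351376721485 [ 0.4259 -0.1216]
    [251.1667 120.6667] 1.090356100197617 [ 0.4317 -0.1172]
    [245.5    116.1667] 1.0470568187529203 [ 0.4272 -0.1227]
    [252.     110.6667] 1.078547218908888 [ 0.4218 -0.1156]
nflange [252.801  116.5109] 18.345240976414463
    [249.8333 116.3333] 1.0502269464393346 [ 0.4271 -0.1233]
    [250.5    114.1667] 0.9421153337220987 [ 0.4248 -0.1224]
    [251.8333 117.1667] 0.9402983597859217 [ 0.428  -0.1211]
    [251.6667 115.5   ] 1.007527435121161 [ 0.4262 -0.1212]
```

Request:
play_rows([
  [[0,0,0],[0.05,-0.6,0.8],1],
  [[0,0,0],[0,0,0.9],1],
  [[0,0,0],[0,0,0.9],1],
  [[0,0,0],[0,0,0.9],1],
  [[0,0,0],[0,0,0.9],1],
])

```text
time: 20.0
eef_pos: [0.5063, -0.0577, 0.0803]
ee_rot: [0.01, -3.138, 0.003]
wrist_force: [-0.4, -0.4, 0.2]
finger_gap: 0.0877
grasp_force: 0.0
```

Request:
play_rows([
  [[0,0,0],[0,0,0.6],1],
  [[0,0,0],[0,0,0.4],1],
  [[0,0,0],[0,0,0],1],
  [[0,0,0],[0,0,0],1],
])

```text
time: 20.4
eef_pos: [0.5053, -0.059, 0.0506]
ee_rot: [0.007, -3.136, 0.004]
wrist_force: [-0.1, 2.9, -0.9]
finger_gap: 0.0877
grasp_force: 0.0
```

```bash
python3 s.py .506 -.060 .035
```

```text
20.4 [ 0.4114  0.9953 -0.658   2.0261  1.1965  0.5864  0.4545] [ 0.5053 -0.059   0.0506] [-0.1078  2.8668 -0.8746] 0.08774679914161672
[[-1.     -0.0042 -0.0059]
 [-0.0042  1.     -0.0023]
 [ 0.0059 -0.0023 -1.    ]]
rows units [-0.0264 -0.0311  0.5197]
```

Request:
play_rows([
  [[0,0,0],[-0.03,-0.03,0.1],1],
  [[0,0,0],[0,0,0],1],
])

```text
time: 20.6
eef_pos: [0.5068, -0.0597, 0.0481]
ee_rot: [0.007, -3.138, 0.001]
wrist_force: [-1.0, 6.3, 1.4]
finger_gap: 0.0881
grasp_force: 0.0
```

```bash
python3 s.py .506 -.060 .035
python3 - <<'E'
from h import *
s=robot.state();print(s['tau'],s['torque'],s['wrist_force'])
E
```

```text
20.6 [ 0.4118  1.     -0.6555  2.0233  1.203   0.5831  0.4523] [ 0.5068 -0.0597  0.0481] [-0.9678  6.2927  1.3526] 0.08808725517566744
[[-1.     -0.0042 -0.0039]
 [-0.0041  1.     -0.0009]
 [ 0.0039 -0.0009 -1.    ]]
rows units [ 0.0246 -0.0095  0.438 ]
[  3.06808546 -50.26268721  -4.98300031  -4.32075173   0.28331132
   1.13611221  -0.07235769] [ 0.68722733 -0.04420362  0.06509041] [-0.96780368  6.29267061  1.352639  ]
```

Request:
play_rows([
  [[0,0,0],[0,0,-0.3],1],
  [[0,0,0],[0,0,-0.3],1],
  [[0,0,0],[0,0,-0.3],1],
  [[0,0,0],[0,0,0],1],
])

```text
time: 21.0
eef_pos: [0.5069, -0.063, 0.0755]
ee_rot: [0.001, -3.138, 0.01]
wrist_force: [-0.6, 1.1, 0.2]
finger_gap: 0.088
grasp_force: 0.0
```

```bash
python3 s.py .506 -.060 .035
python3 - <<'E'
from h import *
np.set_printoptions(precision=4,suppress=True)
C=cam('side');S=cam('scene')
a=imaging.read_camera('side');b=imaging.read_camera('scene')
w=np.zeros((600,800,3),np.uint8)
w[:600,:560]=cv2.resize(a[110:260,270:410],(560,600),interpolation=2)
w[:200,560:]=cv2.resize(b[120:220,270:390],(240,200),interpolation=2)
w[200:400,560:]=cv2.resize(np.load('wrist.npy')[200:400,180:420],(240,200))
w[400:,560:]=cv2.resize(np.load('scene.npy')[100:200,280:400],(240,200),interpolation=2)
save('c8',w)
E
```

```text
21.0 [ 0.4363  0.956  -0.6942  2.0186  1.1267  0.6242  0.5171] [ 0.5069 -0.063   0.0755] [-0.5981  1.0786  0.2155] 0.08795256524864628
[[-1.     -0.0005 -0.004 ]
 [-0.0005  1.     -0.0061]
 [ 0.004  -0.0061 -1.    ]]
rows units [0.0249 0.1072 1.3503]
```

View pics/c8.png

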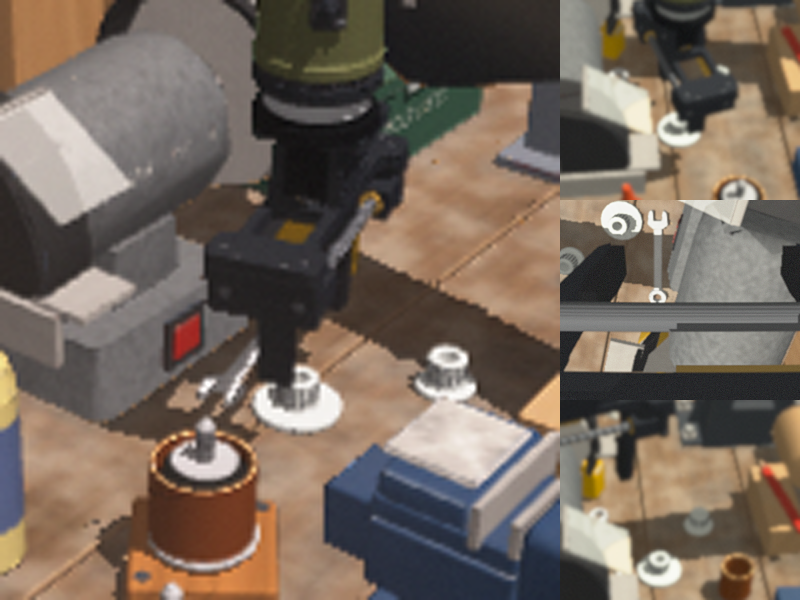

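Run:
```python
from h import *
np.set_printoptions(precision=4,suppress=True)
st={'ee_rot':[-2.2205,-2.2207,.0022],'eef_pos':[.6244,0,.2629]}
W=cam('wrist',st);S=cam('scene');C=cam('side')
im=np.load('wrist.npy');
def yel(im,box):
    x0,y0,x1,y1=box;h=cv2.cvtColor(im[y0:y1,x0:x1],cv2.COLOR_RGB2HSV);m=(abs(h[...,0].astype(int)-25)<8)&(h[...,1]>150)&(h[...,2]>60)
    v,u=np.nonzero(m);print(len(u),u.min()+x0,u.max()+x0,v.min()+y0,v.max()+y0,u.mean()+x0,v.mean()+y0);return u+x0,v+y0
print('wrist');u,v=yel(im,(215,325,300,372))
print('scene');yel(np.load('scene.npy'),(285,120,310,155))
print('side');yel(np.load('side.npy'),(335,145,365,185))
for uv in [(228,342),(253,342),(262,332),(285,332)]: print('w',uv,atz(*W,uv,.066))
for n,K in (('scene',S),('side',C)): pass
print(atz(*S,(297,128),.066),atz(*S,(297,150),0),atz(*C,(341,180),0),atz(*C,(358,178),0),atz(*C,(349,155),.066))
```

```text
wrist
123 259 299 332 367 272.9349593495935 336.5365853658537
scene
149 291 301 130 149 296.13422818791946 140.04697986577182
side
443 339 359 153 179 349.50338600451465 165.66817155756206
w (228, 342) [ 0.4935 -0.2151  0.066 ]
w (253, 342) [ 0.528  -0.2147  0.066 ]
w (262, 332) [ 0.5416 -0.1978  0.066 ]
w (285, 332) [ 0.5727 -0.1976  0.066 ]
[ 0.5396 -0.2363  0.066 ] [ 0.5484 -0.2191 -0.    ] [ 0.5711 -0.2172  0.    ] [ 0.5294 -0.2479  0.    ] [ 0.5622 -0.2526  0.066 ]
```

Request:
play_rows([
  [[0,0,0],[0.23,0.1,0],1],
  [[0,-0.0417,0],[0,0,0],1],
  [[0,-0.0417,0],[0,0,0],1],
  [[0,0,0],[0,0,0],1],
  [[0,0,0],[0,0,0],1],
])

```text
time: 21.6
eef_pos: [0.5034, -0.0672, 0.0717]
ee_rot: [0.005, 3.003, -0.051]
wrist_force: [0.3, -0.3, -0.4]
finger_gap: 0.0883
grasp_force: 0.0
```

```bash
python3 s.py .500 -.060 .036
```

```text
21.6 [ 0.3852  0.9246 -0.5988  2.158   1.5781  0.4968  0.0566] [ 0.5034 -0.0672  0.0717] [ 0.2817 -0.3351 -0.4289] 0.08832733724669727
[[-0.9905  0.0055  0.1374]
 [ 0.0008  0.9994 -0.0342]
 [-0.1375 -0.0338 -0.9899]]
rows units [0.2748 0.2793 1.1553]
```

Request:
play_rows([
  [[-0.004,-0.014,0],[0.1,0.07,0],1],
  [[-0.004,-0.014,0],[0.1,0.07,0],1],
  [[-0.004,-0.014,0],[0.07,0.07,0],1],
  [[0,0,0],[0,0.07,0],1],
  [[0,0,0],[0,0,0],1],
])

```text
time: 22.1
eef_pos: [0.4964, -0.0588, 0.0701]
ee_rot: [-0.001, 2.871, 0.005]
wrist_force: [-0.3, -0.5, 0.1]
finger_gap: 0.0882
grasp_force: 0.0
```

```bash
python3 s.py .500 -.060 .036
```

```text
22.1 [ 0.4721  0.9781 -0.7347  2.2871  2.0115  0.6285 -0.3468] [ 0.4964 -0.0588  0.0701] [-0.2599 -0.5093  0.1369] 0.08817779052013094
[[-0.9636 -0.0009  0.2675]
 [ 0.      1.      0.0035]
 [-0.2675  0.0034 -0.9636]]
rows units [ 0.1891 -0.0451  1.128 ]
```

Request:
play_rows([
  [[0,0,0],[0.05,-0.04,0.3],1],
  [[0,0,0],[0.05,0,0.3],1],
  [[0,0,0],[0.05,0,0.3],1],
  [[0,0,0],[0.04,0,0.23],1],
  [[0,0,0],[0,0,0],1],
])

```text
time: 22.6
eef_pos: [0.4993, -0.06, 0.0348]
ee_rot: [-0.001, 2.871, 0.005]
wrist_force: [-0.3, -0.2, -0.2]
finger_gap: 0.0882
grasp_force: 0.0
```

```bash
python3 s.py .500 -.060 .036
```

```text
22.6 [ 0.4778  1.068  -0.7394  2.2769  2.0933  0.691  -0.3902] [ 0.4993 -0.06    0.0348] [-0.2622 -0.242  -0.1669] 0.0882043511283983
[[-0.9636 -0.0013  0.2672]
 [-0.0003  1.      0.0037]
 [-0.2672  0.0034 -0.9636]]
rows units [-0.0339 -0.0009 -0.0312]
```

Request:
play_rows([
  [[0,0,0],[-0.04,0,-0.03],-1],
  [[0,0,0],[0,0,0],-1],
  [[0,0,0],[0,0,0],-1],
  [[0,0,0],[0,0,0],-1],
  [[0,0,0],[0,0,0],-1],
])

```text
time: 23.1
eef_pos: [0.5007, -0.06, 0.0376]
ee_rot: [-0.002, 2.869, 0.005]
wrist_force: [0.1, -0.4, -0.1]
finger_gap: 0.0502
grasp_force: 0.0
```

Request:
play_rows([
  [[0,0,0],[0,0,0],-1],
  [[0,0,0],[0,0,0],-1],
  [[0,0,0],[0,0,0],-1],
  [[0,0,0],[0,0,0],-1],
  [[0,0,0],[0,0,0],-1],
])

```text
time: 23.6
eef_pos: [0.5006, -0.06, 0.0374]
ee_rot: [-0.002, 2.869, 0.005]
wrist_force: [0.6, -0.5, 0.4]
finger_gap: 0.0249
grasp_force: 30.0
```

```bash
python3 s.py .500 -.060 .036
```

```text
23.6 [ 0.4771  1.0616 -0.7385  2.2751  2.0885  0.686  -0.3862] [ 0.5006 -0.06    0.0374] [ 0.6148 -0.4839  0.4282] 0.02486174930193743
[[-0.9631 -0.0017  0.2691]
 [-0.0009  1.      0.0033]
 [-0.2691  0.0029 -0.9631]]
rows units [0.0318 0.0014 0.0386]
```

Request:
play_rows([
  [[0,0,0],[-0.08,0,-0.3],-1],
  [[0,0,0],[-0.16,0,-0.6],-1],
  [[0,0,0],[-0.2,0,-0.8],-1],
  [[0,0,0],[-0.2,0,-0.8],-1],
  [[0,0,0],[-0.2,0,-0.8],-1],
])

```text
time: 24.1
eef_pos: [0.4979, -0.06, 0.1409]
ee_rot: [-0.002, 2.869, 0.006]
wrist_force: [-0.8, -0.2, -1.5]
finger_gap: 0.0249
grasp_force: 30.0
```

```bash
python3 s.py .495 .03 .17
```

```text
24.1 [ 0.436   0.7803 -0.6492  2.2628  1.7624  0.4419 -0.1408] [ 0.4979 -0.06    0.1409] [-0.7966 -0.2477 -1.4809] 0.024915618385132676
[[-0.9631 -0.0018  0.2693]
 [-0.0006  1.      0.0045]
 [-0.2693  0.0041 -0.9631]]
rows units [-0.1703  3.0031 -0.9465]
```

Request:
play_rows([
  [[0,0,0],[-0.05,0.6,-0.3],-1],
  [[0,0,0],[-0.05,0.8,-0.3],-1],
  [[0,0,0],[-0.05,0.8,-0.2],-1],
  [[0,0,0],[0,0.8,0],-1],
  [[0,0,0],[0,0.8,0],-1],
])

```text
time: 24.6
eef_pos: [0.4957, 0.0547, 0.1651]
ee_rot: [-0.002, 2.868, 0.005]
wrist_force: [-0.2, 0.4, -1.8]
finger_gap: 0.0252
grasp_force: 30.0
```

Request:
play_rows([
  [[0,0,0],[0,0,0],-1],
  [[0,0,0],[0,0,0],-1],
  [[0,0,0],[0,0,0],-1],
])

```text
time: 24.9
eef_pos: [0.4956, 0.0523, 0.1642]
ee_rot: [-0.0, 2.87, 0.003]
wrist_force: [0.4, -0.5, -0.9]
finger_gap: 0.0249
grasp_force: 30.0
```

```bash
python3 s.py .4958 .1165 .165
python3 - <<'E'
from circ import *
s=robot.state();im=imaging.read_camera('wrist');np.save('w_9.npy',im);np.save('st_9.npy',np.r_[s['eef_pos'],s['ee_rot']])
c,M=cam('wrist',s);t=s['eef_pos'];cx=np.array([t[0]+.0072,t[1],t[2]-.0374])
for n,X,r in [('boss',cx+[0,0,.026],.013),('bore',cx+[0,0,.026],.007),('flange',cx+[0,0,.006],.029),('stud',(.503,.1165,.105),.005),('drumtop',(.503,.1165,.079),.019),('sleeve',(.503,.1165,.077),.03)]:
    p,q,o=circ(im,c,M,X,r,win=45 if r>.02 else 30);print(n,X,p,q);[print('   ',*z) for z in o]
E
```

```text
24.9 [ 0.2018  0.7371 -0.7047  2.2557  1.5968  0.5273 -0.2502] [0.4956 0.0523 0.1642] [ 0.4232 -0.4996 -0.8575] 0.02490700082121119
[[-0.9632 -0.0003  0.2687]
 [ 0.0002  1.      0.0019]
 [-0.2687  0.0019 -0.9632]]
rows units [-0.013   2.1386 -0.02  ]
boss [0.5028 0.0523 0.1528] [322.6226 278.2444] 24.653834382423064
    [322.8333 274.    ] 0.9694232243066322 [0.4997 0.0525]
    [325.     275.8333] 1.059334884331141 [0.501  0.0536]
    [325.1667 274.1667] 1.0559547217234282 [0.4998 0.0537]
    [321.5 275.5] 1.0742074141286164 [0.5008 0.0518]
bore [0.5028 0.0523 0.1528] [322.6226 278.2444] 13.275141590535496
    [311.5 275.5] 0.9491423757603137 [0.5008 0.0465]
    [334.3333 274.8333] 0.9579308129081884 [0.5003 0.0585]
flange [0.5028 0.0523 0.1328] [322.6323 252.751 ] 49.489521897637076
    [322.5    261.8333] 1.0975387024704206 [0.51   0.0523]
    [324.1667 261.1667] 1.082720745870167 [0.5095 0.0533]
    [321.3333 256.3333] 0.9837099346257853 [0.5056 0.0516]
    [320.     254.1667] 0.9365619329418372 [0.5039 0.0508]
stud (0.503, 0.1165, 0.105) [418.3564 224.7726] 7.484887087717895
    [408.1667 206.1667] 0.9552582439219443 [0.4882 0.1072]
    [416.3333 221.3333] 0.9752985754289366 [0.5002 0.1146]
    [419.8333 211.6667] 0.9084973005212015 [0.4924 0.1156]
    [424.3333 206.8333] 0.8995905360677183 [0.4887 0.1178]
drumtop (0.503, 0.1165, 0.079) [408.6201 204.1379] 25.527395456326882
    [410.1667 209.3333] 1.1053484568594936 [0.5076 0.1184]
    [409.1667 205.    ] 0.982604512553175 [0.5038 0.117 ]
    [406.8333 208.1667] 0.9721581542414399 [0.5066 0.1157]
    [410.5 206. ] 0.9812987457833509 [0.5046 0.1182]
sleeve (0.503, 0.1165, 0.077) [407.9514 202.7234] 39.99111961949645
    [412.5    216.3333] 1.1144140517558039 [0.5154 0.122 ]
    [404.1667 191.    ] 0.9981382946521024 [0.4929 0.1121]
    [411.5    213.1667] 1.039397397344922 [0.5125 0.1208]
    [412.5    209.1667] 1.0314789981496246 [0.5088 0.1209]
```

```bash
cat > fit.py <<'E'
from h import *
from scipy.ndimage import map_coordinates
np.set_printoptions(precision=4,suppress=True)
A=np.linspace(0,2*np.pi,72,endpoint=False)
def ring(c,M,x,y,z,r):
    X=np.c_[x+r*np.cos(A),y+r*np.sin(A),0*A+z];P=(X-M[:3,3])@M[:3,:3];P[:,1:]*=-1
    return cv2.projectPoints(P.reshape(-1,1,3),np.zeros(3),np.zeros(3),np.array(c['mtx']),np.array(c['distortion']))[0][:,0]
def fit(im,c,M,X,r,d=.0015,rng=.008,sgn=1):
    """circle centre (x,y) at height X[2]: bright inside (sgn=1) or dark inside"""
    g=cv2.cvtColor(im,cv2.COLOR_RGB2GRAY).astype(float);best=[]
    S=lambda q:map_coordinates(g,[q[:,1],q[:,0]],order=1,mode='nearest')
    for dx in np.arange(-rng,rng+1e-9,.0005):
        for dy in np.arange(-rng,rng+1e-9,.0005):
            x,y=X[0]+dx,X[1]+dy
            v=sgn*(S(ring(c,M,x,y,X[2],r-d))-S(ring(c,M,x,y,X[2],r+d)))
            best.append((np.clip(v,-40,40).mean(),x,y))
    b=np.array(best);k=b[b[:,0]>b[:,0].max()-.05*abs(b[:,0].max())]
    return b[b[:,0].argmax()],k[:,1:].mean(0),np.ptp(k[:,1:],axis=0)
def load(n):
    a=np.load('st_%s.npy'%n);return (np.load('w_%s.npy'%n),)+cam('wrist',dict(eef_pos=a[:3],ee_rot=a[3:]))+(a[:3],)
E
python3 - <<'E'
from fit import *
W=np.array([.503,.1165,0]);N=np.array([.466,.25,0])
for n in '1','2','5','9':
    im,c,M,t=load(n);print(n,'wtop',fit(im,c,M,W+[0,0,.079],.019))
for n in '3','5':
    im,c,M,t=load(n);print(n,'ntop',fit(im,c,M,N+[0,0,.079],.010))
im,c,M,t=load('7')
print('7 wcap fl',fit(im,c,M,(.508,-.06,.006),.029),'ncap fl',fit(im,c,M,(.427,-.122,.006),.02),'wboss',fit(im,c,M,(.508,-.06,.026),.013),'wbore',fit(im,c,M,(.508,-.06,.026),.007,sgn=-1))
im,c,M,t=load('9');print(t);cx=np.array([t[0]+.0072,t[1],t[2]-.0374])
print('9 held fl',fit(im,c,M,cx+[0,0,.006],.029),'boss',fit(im,c,M,cx+[0,0,.026],.013),'bore',fit(im,c,M,cx+[0,0,.026],.007,sgn=-1))
print('9 sleeve',fit(im,c,M,W+[0,0,.077],.0285))
E
```

```text
1 wtop (array([40.    ,  0.502 ,  0.1155]), array([0.5032, 0.1158]), array([0.0025, 0.0025]))
2 wtop (array([40.   ,  0.502,  0.116]), array([0.5033, 0.1158]), array([0.0025, 0.0025]))
5 wtop (array([38.8223,  0.5015,  0.1155]), array([0.5017, 0.1159]), array([0.0005, 0.002 ]))
9 wtop (array([38.2589,  0.5015,  0.1155]), array([0.5024, 0.1155]), array([0.003, 0.003]))
3 ntop (array([39.5803,  0.4655,  0.252 ]), array([0.4661, 0.2514]), array([0.002 , 0.0015]))
5 ntop (array([40.    ,  0.465 ,  0.2515]), array([0.4664, 0.2513]), array([0.0035, 0.0035]))
7 wcap fl (array([40.    ,  0.5065, -0.06  ]), array([ 0.5076, -0.0605]), array([0.003, 0.003])) ncap fl (array([39.5527,  0.426 , -0.1205]), array([ 0.426 , -0.1214]), array([0.0015, 0.002 ])) wboss (array([20.9481,  0.508 , -0.0605]), array([ 0.5078, -0.0605]), array([0.0005, 0.001 ])) wbore (array([40.    ,  0.5065, -0.061 ]), array([ 0.5074, -0.0604]), array([0.002, 0.003]))
[0.4956 0.0523 0.1642]
9 held fl (array([14.5069,  0.5003,  0.0518]), array([0.5003, 0.052 ]), array([0.002 , 0.0005])) boss (array([21.8275,  0.5038,  0.0523]), array([0.5042, 0.0524]), array([0.001, 0.001])) bore (array([10.8663,  0.5078,  0.0508]), array([0.5046, 0.052 ]), array([0.007, 0.003]))
9 sleeve (array([8.1124, 0.496 , 0.1245]), array([0.4979, 0.1227]), array([0.008 , 0.0085]))
```

Request:
play_rows([
  [[0,0,0],[0.02,0.7,0],-1],
  [[0,0,0],[0,0.7,0],-1],
  [[0,0,0],[0,0.71,0],-1],
  [[0,0,0],[0,0,0],-1],
  [[0,0,0],[0.1,0,0.36],-1],
])

```text
time: 25.45
eef_pos: [0.4959, 0.1162, 0.1538]
ee_rot: [-0.001, 2.867, 0.004]
wrist_force: [-0.3, -0.0, -0.6]
finger_gap: 0.0249
grasp_force: 30.0
```

Request:
play_rows([
  [[0,0,0],[0,0,0],-1],
  [[0,0,0],[0,0,0],-1],
])

```text
time: 25.65
eef_pos: [0.495, 0.1153, 0.1528]
ee_rot: [0.0, 2.87, 0.003]
wrist_force: [0.5, -0.6, -0.5]
finger_gap: 0.0251
grasp_force: 30.0
```

```bash
python3 s.py .495 .1157 .142
```

```text
25.65 [ 0.0678  0.7773 -0.7272  2.2287  1.5864  0.5957 -0.3666] [0.495  0.1153 0.1528] [ 0.4599 -0.5713 -0.5336] 0.02506745064844967
[[-0.9634  0.      0.2681]
 [ 0.0005  1.      0.0017]
 [-0.2681  0.0018 -0.9634]]
rows units [0.0978 0.0125 0.3455]
```

Request:
play_rows([
  [[0,0,0],[0.03,0.01,0.1],-1],
  [[0,0,0],[0.03,0,0.1],-1],
  [[0,0,0],[0.03,0,0.1],-1],
  [[0,0,0],[0.03,0,0.1],-1],
  [[0,0,0],[0.02,0,0.06],-1],
])

```text
time: 26.15
eef_pos: [0.4948, 0.1173, 0.1382]
ee_rot: [-0.002, 2.87, 0.005]
wrist_force: [-0.0, 0.4, -0.8]
finger_gap: 0.0255
grasp_force: 30.0
```

```bash
python3 s.py .495 .1157 .1170
```

```text
26.15 [ 0.0625  0.8122 -0.729   2.2373  1.6538  0.6131 -0.431 ] [0.4948 0.1173 0.1382] [-0.0209  0.4213 -0.8235] 0.025454938791861628
[[-0.9632 -0.0017  0.2687]
 [-0.0008  1.      0.0034]
 [-0.2687  0.0031 -0.9632]]
rows units [ 0.1841 -0.0541  0.6823]
```

Request:
play_rows([
  [[0,0,0],[0.04,0,0.15],-1],
  [[0,0,0],[0.04,0,0.15],-1],
  [[0,0,0],[0.04,0,0.15],-1],
  [[0,0,0],[0.04,0,0.14],-1],
  [[0,0,0],[0,0,0],-1],
])

```text
time: 26.65
eef_pos: [0.4947, 0.1172, 0.1195]
ee_rot: [-0.002, 2.87, 0.004]
wrist_force: [-0.7, -0.2, -0.5]
finger_gap: 0.025
grasp_force: 30.0
```

```bash
python3 s.py .495 .1157 .1170
```

```text
26.65 [ 0.0612  0.8577 -0.7321  2.2457  1.7286  0.6395 -0.4982] [0.4947 0.1172 0.1195] [-0.6664 -0.2146 -0.5297] 0.025019300302502132
[[-0.9635 -0.0017  0.2679]
 [-0.0008  1.      0.0032]
 [-0.2679  0.0029 -0.9634]]
rows units [ 0.014  -0.0497  0.0826]
```

Request:
play_rows([
  [[0,0,0],[0.01,0,0.06],-1],
  [[0,0,0],[0,0,0],1],
  [[0,0,0],[0,0,0],1],
  [[0,0,0],[0,0,0],1],
  [[0,0,0],[0,0,0],1],
])

```text
time: 27.15
eef_pos: [0.4954, 0.1174, 0.1186]
ee_rot: [-0.002, 2.869, 0.005]
wrist_force: [-0.9, -0.2, 0.8]
finger_gap: 0.0549
grasp_force: 0.0
```

Request:
play_rows([
  [[0,0,0],[0,0,0],1],
  [[0,0,0],[-0.1,0,-0.3],1],
  [[0,0,0],[-0.24,0,-0.9],1],
  [[0,0,0],[-0.24,0,-0.9],1],
  [[0,0,0],[-0.24,0,-0.9],1],
])

```text
time: 27.65
eef_pos: [0.4945, 0.1172, 0.2128]
ee_rot: [-0.003, 2.869, 0.005]
wrist_force: [-0.7, 0.4, -0.7]
finger_gap: 0.088
grasp_force: 0.0
```

```bash
python3 s.py .43 -.1 .2
python3 - <<'E'
from fit import *
s=robot.state();im=imaging.read_camera('wrist');c,M=cam('wrist',s)
np.save('w_10.npy',im);np.save('st_10.npy',np.r_[s['eef_pos'],s['ee_rot']])
print('cap flange seated?',fit(im,c,M,(.503,.116,.085),.029),fit(im,c,M,(.503,.116,.105),.013))
E
```

```text
27.65 [ 0.0884  0.6459 -0.7409  2.1806  1.2827  0.5676 -0.0751] [0.4945 0.1172 0.2128] [-0.6841  0.4304 -0.7229] 0.08799173658903887
[[-0.9632 -0.0023  0.2689]
 [-0.0014  1.      0.0035]
 [-0.2689  0.0029 -0.9632]]
rows units [ 2.1951 -7.2349 -0.1922]
cap flange seated? (array([40.    ,  0.501 ,  0.1175]), array([0.5021, 0.1174]), array([0.004, 0.003])) (array([20.8626,  0.504 ,  0.1185]), array([0.5038, 0.1183]), array([0.0005, 0.0005]))
```

Request:
play_rows([
  [[0,0.0255,0],[0.2,-0.4,0],1],
  [[0,0.0255,0],[0.2,-0.6,0],1],
  [[0,0.0255,0],[0.2,-0.8,0],1],
  [[0,0.0255,0],[0.2,-0.8,0],1],
  [[0,0.0255,0],[0.2,-0.8,0],1],
])

```text
time: 28.2
eef_pos: [0.4649, 0.0139, 0.2082]
ee_rot: [0.003, -3.01, -0.005]
wrist_force: [0.3, -0.2, -0.0]
finger_gap: 0.0879
grasp_force: 0.0
```

Request:
play_rows([
  [[0,0.0255,0],[0.3,-0.8,0],1],
  [[0,0,0],[0.4,-0.8,0],1],
  [[0,0,0],[0.4,-0.8,0],1],
  [[0,0,0],[0,0,0],1],
  [[0,0,0],[0,0,0],1],
])

```text
time: 28.7
eef_pos: [0.433, -0.0573, 0.2139]
ee_rot: [0.001, -2.934, -0.004]
wrist_force: [0.1, 0.5, -0.1]
finger_gap: 0.0879
grasp_force: 0.0
```

```bash
python3 s.py .43 -.1215 .15
python3 - <<'E'
from h import *
S=cam('scene');np.set_printoptions(precision=4,suppress=True)
print(atz(*S,(350,122),.05),atz(*S,(372,122),.05))
E
```

```text
28.7 [ 0.5805  0.7729 -0.9497  1.978   0.6647  0.9989  0.8356] [ 0.433  -0.0573  0.2139] [ 0.1339  0.4624 -0.1444] 0.08789805672635148
[[-0.9785 -0.0005 -0.2065]
 [-0.0012  1.      0.0029]
 [ 0.2065  0.0031 -0.9784]]
rows units [-0.3397 -2.1476  2.099 ]
[ 0.3815 -0.2284  0.05  ] [ 0.3212 -0.2069  0.05  ]
```

Run:
```python
from h import *
S=cam('scene');C=cam('side');np.set_printoptions(precision=4,suppress=True)
print(tri(ray(*S,(343,115)),ray(*C,(417,174))))
for uv in [(417,177),(422.5,181.5),(446,190.7)]: print(atz(*C,uv,0))
for uv in [(340,121),(387,122)]: print(atz(*S,uv,0))
s=robot.state();im=imaging.read_camera('wrist');c,M=cam('wrist',s);np.save('w_11.npy',im);np.save('st_11.npy',np.r_[s['eef_pos'],s['ee_rot']])
from fit import fit
print(fit(im,c,M,(.4265,-.1215,.006),.02),fit(im,c,M,(.4265,-.1215,.026),.013),fit(im,c,M,(.4265,-.1215,.026),.007,sgn=-1))
```

```text
[ 0.3712 -0.3046  0.0182]
[ 0.3718 -0.3225  0.    ]
[ 0.3517 -0.3026  0.    ]
[ 0.2807 -0.2777  0.    ]
[ 0.3827 -0.2998  0.    ]
[ 0.2465 -0.246   0.    ]
(array([40.    ,  0.4255, -0.122 ]), array([ 0.426 , -0.1217]), array([0.002 , 0.0025])) (array([31.3843,  0.4275, -0.123 ]), array([ 0.4271, -0.1229]), array([0.002 , 0.0015])) (array([39.4599,  0.426 , -0.1215]), array([ 0.426 , -0.1217]), array([0.001 , 0.0025]))
```

Request:
play_rows([
  [[0,0,0],[0.1,-0.7,0],1],
  [[0,0,0],[0,-0.75,0],1],
  [[0,0,0],[0,-0.7,0],1],
  [[0,0,0],[-0.2,0,0.9],1],
  [[0,0,0],[-0.2,0,0.9],1],
])

```text
time: 29.25
eef_pos: [0.4322, -0.1209, 0.1588]
ee_rot: [0.003, -2.937, -0.004]
wrist_force: [-0.0, -0.0, -0.0]
finger_gap: 0.0881
grasp_force: 0.0
```

Request:
play_rows([
  [[0,0,0],[-0.2,0,0.9],1],
  [[0,0,0],[-0.2,0,0.9],1],
  [[0,0,0],[-0.2,0,0.7],1],
  [[0,0,0],[0,0,0],1],
  [[0,0,0],[0,0,0],1],
])

```text
time: 29.75
eef_pos: [0.4334, -0.12, 0.0823]
ee_rot: [0.005, -2.934, -0.005]
wrist_force: [-0.1, 0.6, -0.6]
finger_gap: 0.0881
grasp_force: 0.0
```

```bash
python3 s.py .430 -.122 .035
```

```text
29.75 [ 0.6007  0.9827 -0.7801  2.021   0.9377  0.8146  0.7702] [ 0.4334 -0.12    0.0823] [-0.1271  0.6255 -0.5778] 0.08813373650727947
[[-0.9784 -0.0032 -0.2065]
 [-0.0039  1.      0.0032]
 [ 0.2065  0.004  -0.9784]]
rows units [-0.2143 -0.0734  1.5649]
```

Request:
play_rows([
  [[0,0,0],[-0.05,-0.07,0.4],1],
  [[0,0,0],[-0.05,0,0.4],1],
  [[0,0,0],[-0.05,0,0.4],1],
  [[0,0,0],[-0.05,0,0.35],1],
  [[0,0,0],[0,0,0],1],
])

```text
time: 30.25
eef_pos: [0.4281, -0.1231, 0.0338]
ee_rot: [0.003, -2.931, -0.005]
wrist_force: [-0.1, -0.1, 0.0]
finger_gap: 0.0879
grasp_force: 0.0
```

```bash
python3 s.py .430 -.122 .035
```

```text
30.25 [ 0.5731  1.0591 -0.7117  2.0351  1.0447  0.7417  0.6937] [ 0.4281 -0.1231  0.0338] [-0.1423 -0.0528  0.0041] 0.0878953007254733
[[-0.9779 -0.0018 -0.2093]
 [-0.0024  1.      0.0029]
 [ 0.2093  0.0033 -0.9779]]
rows units [-0.0534  0.0378 -0.0507]
```

Request:
play_rows([
  [[0,0,0],[-0.05,0.04,-0.07],-1],
  [[0,0,0],[0,0,0],-1],
  [[0,0,0],[0,0,0],-1],
  [[0,0,0],[0,0,0],-1],
  [[0,0,0],[0,0,0],-1],
])

```text
time: 30.75
eef_pos: [0.4311, -0.122, 0.0372]
ee_rot: [0.003, -2.934, -0.004]
wrist_force: [-0.4, 0.3, -0.5]
finger_gap: 0.0502
grasp_force: 0.0
```

Request:
play_rows([
  [[0,0,0],[0,0,0],-1],
  [[0,0,0],[0,0,0],-1],
  [[0,0,0],[0,0,0],-1],
  [[0,0,0],[0,0,0],-1],
  [[0,0,0],[0,0,0],-1],
])

```text
time: 31.25
eef_pos: [0.431, -0.122, 0.037]
ee_rot: [0.003, -2.933, -0.004]
wrist_force: [0.1, -0.5, 0.5]
finger_gap: 0.0247
grasp_force: 30.0
```

Request:
play_rows([
  [[0,0,0],[0.06,0,-0.3],-1],
  [[0,0,0],[0.15,0,-0.7],-1],
  [[0,0,0],[0.2,0,-0.9],-1],
  [[0,0,0],[0.2,0,-0.9],-1],
  [[0,0,0],[0.2,0,-0.9],-1],
])

```text
time: 31.75
eef_pos: [0.4299, -0.1221, 0.1521]
ee_rot: [0.004, -2.933, -0.005]
wrist_force: [0.1, 0.7, -0.9]
finger_gap: 0.0251
grasp_force: 30.0
```

Request:
play_rows([
  [[0,0,0],[0.2,0,-0.9],-1],
  [[0,0,0],[0,0,0],-1],
])

```text
time: 31.95
eef_pos: [0.4314, -0.1219, 0.1814]
ee_rot: [0.003, -2.939, -0.003]
wrist_force: [1.1, 0.1, -1.5]
finger_gap: 0.0249
grasp_force: 30.0
```

```bash
python3 s.py .469 .19 .2
```

```text
31.95 [ 0.6771  0.8254 -0.9031  1.9816  0.7465  0.9645  0.9151] [ 0.4314 -0.1219  0.1814] [ 1.1414  0.0933 -1.458 ] 0.024897834382404515
[[-0.9796 -0.0019 -0.2012]
 [-0.0023  1.      0.0021]
 [ 0.2012  0.0025 -0.9796]]
rows units [-1.1268 10.3972 -0.8389]
```

Request:
play_rows([
  [[0,0,0],[-0.3,0.5,-0.3],-1],
  [[0,0,0],[-0.4,0.8,-0.3],-1],
  [[0,0,0],[-0.43,0.9,-0.24],-1],
  [[0,0,0],[0,0.95,0],-1],
  [[0,0,0],[0,0.95,0],-1],
])

```text
time: 32.45
eef_pos: [0.4684, 0.0033, 0.1958]
ee_rot: [0.004, -2.933, -0.006]
wrist_force: [-0.2, -0.4, -1.5]
finger_gap: 0.0252
grasp_force: 30.0
```

Request:
play_rows([
  [[0,0,0],[0,0.95,0],-1],
  [[0,0,0],[0,0.95,0],-1],
  [[0,0,0],[0,0.95,0],-1],
  [[0,0,0],[0,0.95,0],-1],
  [[0,0,0],[0,0.95,0],-1],
])

```text
time: 32.95
eef_pos: [0.4672, 0.1457, 0.1961]
ee_rot: [0.005, -2.932, -0.005]
wrist_force: [-0.1, 0.4, -1.1]
finger_gap: 0.0246
grasp_force: 30.0
```

Request:
play_rows([
  [[0,0,0],[0,0.9,0],-1],
  [[0,0,0],[0,0.6,0],-1],
  [[0,0,0],[0,0,0],-1],
  [[0,0,0],[0,0,0],-1],
  [[0,0,0],[0,0,0],-1],
])

```text
time: 33.45
eef_pos: [0.4676, 0.187, 0.1963]
ee_rot: [0.001, -2.932, -0.002]
wrist_force: [0.6, 0.1, -0.8]
finger_gap: 0.0246
grasp_force: 30.0
```

```bash
python3 s.py .471 .2514 .165
python3 - <<'E'
from fit import *
s=robot.state();im=imaging.read_camera('wrist');c,M=cam('wrist',s);np.save('w_12.npy',im);np.save('st_12.npy',np.r_[s['eef_pos'],s['ee_rot']])
t=s['eef_pos'];cx=np.array([t[0]-.0047,t[1],t[2]-.037]);print(cx)
print('ntop',fit(im,c,M,(.4663,.2510,.079),.010))
print('boss',fit(im,c,M,cx+[0,0,.026],.013),'flange',fit(im,c,M,cx+[0,0,.006],.02),'bore',fit(im,c,M,cx+[0,0,.026],.007,sgn=-1))
print('wcap',fit(im,c,M,(.503,.116,.085),.029),fit(im,c,M,(.503,.116,.105),.013))
E
```

```text
33.45 [ 0.0815  0.8575 -0.9104  1.809   0.6144  1.005   0.4857] [0.4676 0.187  0.1963] [ 0.5612  0.0853 -0.7715] 0.02458348655870949
[[-0.9782 -0.0008 -0.2078]
 [-0.0011  1.      0.0013]
 [ 0.2078  0.0015 -0.9782]]
rows units [-0.3287  2.145   0.9995]
[0.4629 0.187  0.1593]
ntop (array([40.    ,  0.4663,  0.2525]), array([0.4667, 0.252 ]), array([0.0025, 0.0025]))
boss (array([40.    ,  0.4634,  0.187 ]), array([0.4635, 0.1871]), array([0.001, 0.002])) flange (array([24.7851,  0.4619,  0.187 ]), array([0.4624, 0.1875]), array([0.001, 0.001])) bore (array([40.    ,  0.4619,  0.1865]), array([0.463 , 0.1872]), array([0.003 , 0.0025]))
wcap (array([12.5554,  0.5015,  0.1175]), array([0.5024, 0.1177]), array([0.0025, 0.003 ])) (array([6.6973, 0.5105, 0.119 ]), array([0.5099, 0.1193]), array([0.0015, 0.0005]))
```

Request:
play_rows([
  [[0,0,0],[-0.11,0.7,0],-1],
  [[0,0,0],[0,0.75,0],-1],
  [[0,0,0],[0,0.7,0],-1],
  [[0,0,0],[-0.15,0,0.7],-1],
  [[0,0,0],[-0.15,0,0.7],-1],
])

```text
time: 34.0
eef_pos: [0.4715, 0.2527, 0.1533]
ee_rot: [0.002, -2.935, -0.005]
wrist_force: [0.4, 0.1, -1.1]
finger_gap: 0.0249
grasp_force: 30.0
```

Request:
play_rows([
  [[0,0,0],[0,0,0],-1],
  [[0,0,0],[0,0,0],-1],
  [[0,0,0],[0,0,0],-1],
])

```text
time: 34.3
eef_pos: [0.4715, 0.2528, 0.1544]
ee_rot: [0.002, -2.934, -0.006]
wrist_force: [-0.3, 0.0, -0.5]
finger_gap: 0.0247
grasp_force: 30.0
```

```bash
python3 s.py .471 .2516 .137
```

```text
34.3 [-0.0555  0.9384 -0.865   1.7526  0.6535  0.9617  0.3933] [0.4715 0.2528 0.1544] [-0.2766  0.0483 -0.494 ] 0.024737038979846908
[[-0.9786 -0.0008 -0.2057]
 [-0.0016  1.      0.0038]
 [ 0.2057  0.004  -0.9786]]
rows units [-0.1027 -0.0423  0.5716]
```

Request:
play_rows([
  [[0,0,0],[0,-0.03,0.1],-1],
  [[0,0,0],[-0.02,0,0.12],-1],
  [[0,0,0],[-0.02,0,0.12],-1],
  [[0,0,0],[-0.03,0,0.12],-1],
  [[0,0,0],[-0.02,0,0.1],-1],
])

```text
time: 34.8
eef_pos: [0.4701, 0.2519, 0.136]
ee_rot: [0.003, -2.933, -0.004]
wrist_force: [0.7, -0.1, -0.3]
finger_gap: 0.025
grasp_force: 30.0
```

```bash
python3 s.py .471 .2516 .1168
```

```text
34.8 [-0.0637  0.962  -0.8471  1.7657  0.6773  0.9306  0.379 ] [0.4701 0.2519 0.136 ] [ 0.6641 -0.1037 -0.3493] 0.025007489558600965
[[-0.9783 -0.0017 -0.207 ]
 [-0.0022  1.      0.0025]
 [ 0.207   0.0029 -0.9783]]
rows units [-0.1614 -0.0111  0.6207]
```

Request:
play_rows([
  [[0,0,0],[-0.04,0,0.15],-1],
  [[0,0,0],[-0.04,0,0.15],-1],
  [[0,0,0],[-0.04,0,0.15],-1],
  [[0,0,0],[-0.04,0,0.15],-1],
  [[0,0,0],[0,0,0],-1],
])

```text
time: 35.3
eef_pos: [0.4709, 0.2517, 0.1171]
ee_rot: [0.003, -2.932, -0.003]
wrist_force: [0.5, -0.5, -1.7]
finger_gap: 0.0249
grasp_force: 30.0
```

```bash
python3 s.py .471 .2516 .1165
```

```text
35.3 [-0.0724  0.9886 -0.8283  1.7708  0.7015  0.9027  0.367 ] [0.4709 0.2517 0.1171] [ 0.5399 -0.4889 -1.6852] 0.024861747956939313
[[-0.9782 -0.0016 -0.2076]
 [-0.0021  1.      0.002 ]
 [ 0.2076  0.0024 -0.9782]]
rows units [-0.0065 -0.0029  0.0187]
```

Request:
play_rows([
  [[0,0,0],[0,0,0.02],-1],
  [[0,0,0],[0,0,0],1],
  [[0,0,0],[0,0,0],1],
  [[0,0,0],[0,0,0],1],
  [[0,0,0],[0,0,0],1],
])

```text
time: 35.8
eef_pos: [0.4711, 0.2521, 0.1174]
ee_rot: [0.003, -2.934, -0.005]
wrist_force: [0.1, 0.4, -0.8]
finger_gap: 0.0547
grasp_force: 0.0
```

Request:
play_rows([
  [[0,0,0],[0,0,0],1],
  [[0,0,0],[0.06,0,-0.3],1],
  [[0,0,0],[0.2,0,-0.9],1],
  [[0,0,0],[0.2,0,-0.9],1],
  [[0,0,0],[0.2,0,-0.9],1],
])

```text
time: 36.3
eef_pos: [0.47, 0.2518, 0.211]
ee_rot: [0.003, -2.933, -0.005]
wrist_force: [0.4, 0.0, -0.5]
finger_gap: 0.0883
grasp_force: 0.0
```

Request:
play_rows([
  [[0,0,0],[0,0,0],1],
  [[0,0,0],[0,0,0],1],
])

```text
time: 36.5
eef_pos: [0.4705, 0.2517, 0.2101]
ee_rot: [0.003, -2.935, -0.005]
wrist_force: [-0.2, -1.8, -0.1]
finger_gap: 0.088
grasp_force: 0.0
```

```bash
python3 s.py
python3 - <<'E'
from fit import *
s=robot.state();im=imaging.read_camera('wrist');c,M=cam('wrist',s)
for n,X,r in [('ncap',(.4663,.251,.085),.02),('nboss',(.4663,.251,.105),.013),('nboss low',(.4663,.251,.098),.013),('nboss high',(.4663,.251,.112),.013),('wcap',(.503,.1165,.085),.029),('wboss',(.503,.1165,.105),.013)]: print(n,fit(im,c,M,X,r))
im=imaging.read_camera('side');c,M=cam('side')
for z in (.075,.08,.085,.09,.095): print(z,'n',*fit(im,c,M,(.466,.2500,z),.02,rng=.004)[:2],'w',*fit(im,c,M,(.503,.1165,z),.029,rng=.004)[:2])
E
```

```text
36.5 [-0.0298  0.8653 -0.9144  1.7178  0.5832  1.0559  0.4348] [0.4705 0.2517 0.2101] [-0.1962 -1.789  -0.1406] 0.08800839445128954
[[-0.9787 -0.0017 -0.2053]
 [-0.0023  1.      0.003 ]
 [ 0.2053  0.0034 -0.9787]]
ncap (array([39.4568,  0.4663,  0.252 ]), array([0.4666, 0.2525]), array([0.0015, 0.0015]))
nboss (array([30.4349,  0.4683,  0.253 ]), array([0.4684, 0.253 ]), array([0.0005, 0.001 ]))
nboss low (array([29.7017,  0.4693,  0.2525]), array([0.4695, 0.2527]), array([0.0005, 0.0015]))
nboss high (array([30.0032,  0.4673,  0.253 ]), array([0.467 , 0.2534]), array([0.0005, 0.001 ]))
wcap (array([20.4034,  0.5015,  0.12  ]), array([0.5018, 0.1191]), array([0.0005, 0.003 ]))
wboss (array([30.4183,  0.502 ,  0.1195]), array([0.5024, 0.1197]), array([0.001, 0.001]))
0.075 n [17.6782  0.4665  0.246 ] [0.4667 0.2462] w [14.1801  0.505   0.1125] [0.505  0.1125]
0.08 n [29.6197  0.4685  0.246 ] [0.4686 0.2462] w [30.0764  0.505   0.1125] [0.5053 0.1127]
0.085 n [30.1761  0.4665  0.2505] [0.4663 0.2508] w [34.8797  0.502   0.115 ] [0.5027 0.1161]
0.09 n [27.6365  0.4645  0.254 ] [0.4642 0.254 ] w [32.3159  0.5     0.1205] [0.5002 0.1205]
0.095 n [11.5656  0.469   0.246 ] [0.469 0.246] w [17.2038  0.507   0.1205] [0.5069 0.1197]
```

```bash
python3 -c "
from workcell import robot
print(robot.hand_in())"
```

```text
the job is handed in; nothing more can be done
None
```

The job is handed in at about 37 s, with each sleeve and its cap on its own drum. The last camera measurements put both caps flat at seated height and within about 4 mm of the axis; I don't have the judge's result.

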